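# Level the book display shelf on the shop counter

### The job

The display shelf on the shop counter leans, its right-hand end being low: pick up the spirit level from the counter, stand it on its base on the shelf, lengthwise (along the shelf's long side), let go and let the bubble show the lean. Then turn the hand knob of the levelling foot at the shelf's right-hand end, clockwise to raise that end, until the bubble rests between the vial's two lines. Finish by pressing the level down onto the shelf with the fingers, firmly but not hard (about 10 N), and stop while still pressing, with the bubble still between the lines; leave the booklets on the shelf and the other things on the counter where they are.

Things in the scene. Friction and masses are not known exactly. Their poses are not given: they have to be found in the camera images.
- level_mid (a point): centre (half-way up) of the spirit level: an aluminium beam 200 long (its x), 30 wide (y), 44 high (z up), 0.35 kg, rubber ends. It starts standing on its base on the counter, left of the shelf. Both ends are alike: it may stand either way round. Bare parallel sides, 30 high in the middle, to grip across
- vial (a point): middle of the level's vial, 35.5 above its base, same axes: a yellow-green tube 13 thick, 60 long, along x, open to view from above, in a 60-long gap in the middle of the level's top. Left and right of the gap the top is flat and solid, 44 above the base, 70 long each side: press there (or with the fingers spread either side of the gap)
- bubble (a joint): place (m) of the pale bubble, 14 long, along the level's x: 0 in the middle, plus towards +x, at most 0.018 either way. It runs to the higher end, 1.5 mm for each milliradian of lean, and takes about 1.5 s to settle. Two black lines round the vial stand 10 mm either side of the middle, so the bubble is between them within 3 mm of 0
- shelf_top (a point): centre of the display shelf's top: a black steel tray 240 deep (x, away from the robot), 300 long (y, plus = left), its top 55 above the counter. Two fixed feet stand under it 110 left of this point, the levelling foot 195 right of it. The near half is free; the booklets lie where x is above 15 and y above -5; a 14 high lip runs along the far edge. Its right end starts 1 to 3 low; it does not slide
- knob_grip (a point): middle of the levelling foot's black round knob, on its upright axis: 44 across, fluted, 28 high (77 to 105 above the counter). Needs about 0.1 N m, turns on the spot many turns either way, stays where left. A full turn clockwise (from above) raises the shelf's right end 5 mm, 16.4 milliradians. Below is a 14 thick stud; the shelf's tongue and boss reach up to 49 above the counter
- booklets: bystander: small pile of two booklets, 88 x 125 x 22, lying on the back left part of the shelf; origin in the middle of its underside
- screwdriver: bystander: screwdriver lying on the counter to the left; origin in the middle of its underside
- wrench: bystander: open-ended wrench lying on the counter in front of the shelf, to the right; origin in the middle of its underside
- tape_measure: bystander: tape measure in a black case, 68 x 34 x 62, on the counter to the right; origin in the middle of its underside
- stapler: bystander: black stapler, 140 x 36 x 51, on the counter to the right; origin in the middle of its underside
- pen_mug: bystander: white mug of pens, 76 across, 135 high, right and far; origin in the middle of its underside
- tape_roll: bystander: roll of brown packing tape, 90 across, 48 high, left and far; origin in the middle of its underside

How it is judged:
By the outcome, as a careful person would: the job done as asked, in the order asked, and still so for the second after the job is handed in, while the arm keeps its last pose, push and grip.
It also fails if it takes over 72 s, if anything falls off the work surface, if the arm or the gripper's body presses on something with over 40 N, if the wrist force passes 120 N, or if a joint passes its speed limit or range.

### The arm

A 6-joint arm with a two-finger parallel gripper is mounted at the origin on the work surface. World frame = base frame: x ahead of the robot, y to its left, z up, the work surface at z = 0. Lengths are in m, angles in degrees, forces in N, time in s.
With the tool pointing down it reaches from about 0.35 to 0.875 m from the base axis. Payload 4.2 kg.
Tool frame: the origin (TCP) lies on the centre line of the jaws, within the pads' length; the fingertips stand 11 mm ahead of it and the grasp point (between the pads) lies 8 mm behind it; y points along the fingers, z is the direction in which the jaws open and shut, and the axes are right-handed (so a half turn about y gives the same grasp; the last joint's range is limited). The gripper opens to 87 mm and grips with 3 to 60 N. Pads are 19 mm wide; open, the fingers measure 117 mm over their backs; the gripper's body (75 mm by 190 mm) begins 51 mm behind the grasp point.
Start: joints at [81.108, 22.042, 0.453, 0, -68.411, -14.817], TCP at [0.251, 0.572, 0.21] pointing down, gripper open.
Joint ranges: [-179.83, 179.83], [-69.29, 118.12], [-61.27, 80.66], [-181.25, 117.63], [-171.15, -9.14], [-177.46, 177.46]. Speed limits (degrees/s): [159.86, 159.86, 180, 180, 180, 180].

### API

Orientations are given as a 3x3 rotation matrix whose columns are the frame's x, y, z axes.
In Python, from station import r, optics gives the robot as it stands. The module is installed in compiled form; this text tells all that it offers.
- The arm moves only by the tool step_arm, never from a script. Its argument "moves" is a list that holds one entry, the list of rows, each a list of 7 numbers: the turn, a rotation vector about the tool's x, y, z in rad, then the shift along the tool's x, y, z in cm, then the opening in per cent of the stroke, from 0 (shut) to 100 (fully open). A call has exactly 5 rows; each row is the pose to reach, as a shift and turn from the pose commanded when the call began, along the tool's axes at that moment; what a row does not reach only later rows make up. A row lasts 1/12 s, in which the tool goes at most 41.7 mm and 7.16 degrees, less where a joint would pass 70% of its speed; a pose out of reach is approached as far as the arm can. A call with a gripper value outside its range is refused whole. The fingers move at their own pace and stop on an object; the grip force is fixed at half the most. Time passes only in rows, so rows that repeat a pose let the fingers close, or fill a call up. It gives the time, the measured TCP pose, the force and the opening at its end, in the units of the state.
- r.sense(): the state, without advancing time (a new reading comes with each control period).
- optics.capture(name): name is "scene" or "side" or "wrist"; returns a dict with "image" (400x640x3 uint8, red, green, blue), "fov_y" (degrees; the focal length in pixels is half the picture's height over the tangent of half this angle, whatever the lens; pixels are square), "cx", "cy" (the principal point, pixels), "cam_to_world" (4x4, takes a point from camera to world coordinates). Camera axes: x right, y down, z forward; pixel columns grow to the right and rows downward; lengths in m; the calibration is good to about 2 mm. A picture is of the moment at which its call begins. There is no depth.
- r.finish_job(): hands the job in, once; it reports no verdict.
The state is a dict: "time_s": time; "joints": joint angles; "joint_velocities": joint speeds; "effort": joint torques, N m; "tcp_pos": TCP position; "ee_rot": TCP orientation; "wrist_force": force on the tool from outside, world axes, zero at the start; "moment": the same for the moment, N m; "gripper_width": opening from 0.0 (shut) to 1.0 (fully open).
Only numpy, scipy, OpenCV 4.12 (cv2) and the standard library are available. Lean on these libraries where they do the work, as an engineer would, in place of code of your own. Each camera call takes 0.05 s, during which the arm holds its last target.

## Working session

There is one attempt and no reset: what is moved stays moved. The work goes in short steps, Python scripts to look and compute and a tool call to move; the robot and the scene stay as the last step left them, time stands still between calls to the robot, and variables do not carry over. Pictures are saved under pics/ and viewed, and the job is handed in when it is done.

Besides the shell and the picture viewer there is one more tool, called after ">>>" as name(argument=value, ...) on one line, values as JSON. step_arm: Moves the arm, as the interface text tells. Its arguments: {"type":"object","properties":{"moves":{"type":"array"}},"required":["moves"]}

```bash
mkdir -p pics; cat > h.py <<'E'
from station import r, optics
import numpy as np, cv2
def cap(n,fn):
    c=optics.capture(n); cv2.imwrite('pics/'+fn+'.png',c['image'][:,:,::-1]); 
    np.savez('pics/'+fn+'.npz',**{k:np.array(v) for k,v in c.items()}); return c
def load(fn): return {k:v for k,v in np.load('pics/'+fn+'.npz').items()}
def ray(c,u,v):
    f=200/np.tan(np.radians(float(c['fov_y']))/2)
    d=np.array([(u-c['cx'])/f,(v-c['cy'])/f,1.]); T=np.array(c['cam_to_world'])
    return T[:3,3],T[:3,:3]@d
def at(c,u,v,z):
    o,d=ray(c,u,v); return o+d*(z-o[2])/d[2]
def proj(c,p):
    f=200/np.tan(np.radians(float(c['fov_y']))/2); T=np.array(c['cam_to_world'])
    q=T[:3,:3].T@(np.array(p)-T[:3,3]); return float(c['cx'])+f*q[0]/q[2],float(c['cy'])+f*q[1]/q[2]
def st():
    s=r.sense(); print('t',s['time_s'],'tcp',np.round(s['tcp_pos'],4),'w',round(float(s['gripper_width']),3),'F',np.round(s['wrist_force'],1),'M',np.round(s['moment'],2)); print(np.round(s['ee_rot'],4).tolist(),np.round(s['joints'],1)); return s
E
python3 - <<'E'
from h import *
st()
for n in ['scene','side','wrist']:
    c=cap(n,n+'0'); print(n,c['fov_y'],c['cx'],c['cy'],np.round(c['cam_to_world'],3).tolist(), c['image'].shape)
E
```

```text
t 0.0 tcp [0.251  0.5717 0.2089] w 1.001 F [ 0.5  0.  -1.5] M [ 0.   -0.04 -0.02]
[[-0.9155, -0.0008, -0.4023], [0.4023, -0.002, -0.9155], [-0.0001, -1.0, 0.0022]] [ 81.1  22.1   0.4  -0.  -68.4 -14.8]
scene 49.93978698378605 315.0954753334352 195.0972423996798 [[0.855, 0.289, -0.431, 1.172], [0.519, -0.457, 0.722, -1.008], [0.012, -0.841, -0.541, 0.892], [0.0, 0.0, 0.0, 1.0]] (400, 640, 3)
side 46.3165650315254 317.65584746682896 199.58960798553088 [[0.945, -0.237, 0.227, 0.247], [-0.328, -0.697, 0.637, -0.817], [0.007, -0.676, -0.736, 1.057], [0.0, 0.0, 0.0, 1.0]] (400, 640, 3)
wrist 59.915113678475926 323.1902339905234 207.7261960761016 [[-0.403, -0.888, -0.222, 0.31], [-0.915, 0.391, 0.095, 0.544], [0.003, 0.242, -0.97, 0.383], [0.0, 0.0, 0.0, 1.0]] (400, 640, 3)
```

View pics/scene0.png

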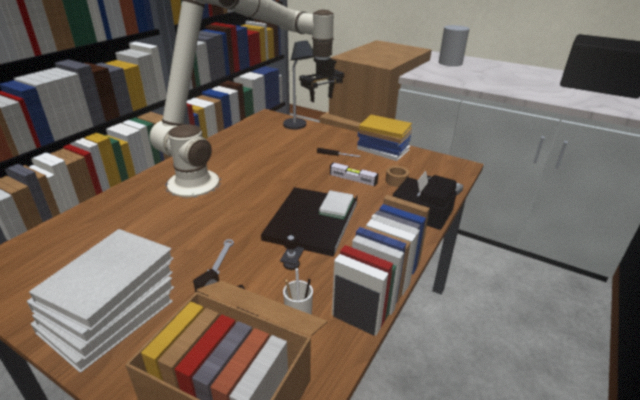

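View pics/side0.png

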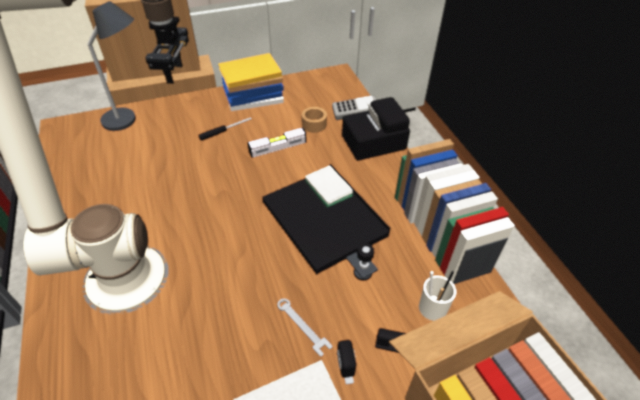

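View pics/wrist0.png

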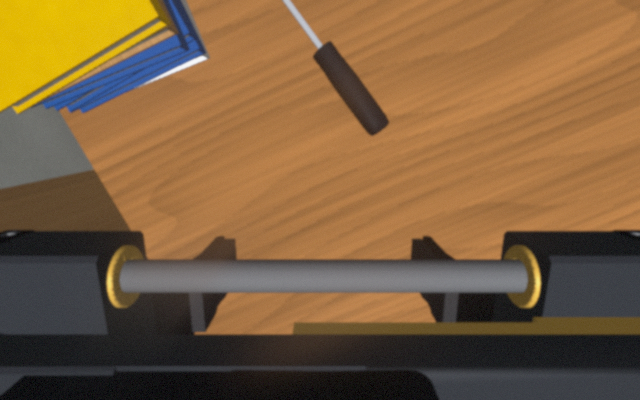

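Side view: the level is at about (278,143) with its vial in the middle, the shelf (325,215), the knob (366,253), the screwdriver (225,128). I'll zoom in to measure.

```bash
python3 - <<'E'
import cv2
a=cv2.imread('pics/side0.png'); 
cv2.imwrite('pics/z1.png',cv2.resize(a[115:170,235:335],(800,440),interpolation=cv2.INTER_CUBIC))
cv2.imwrite('pics/z2.png',cv2.resize(a[155:290,250:400],(660,594),interpolation=cv2.INTER_CUBIC))
b=cv2.imread('pics/scene0.png')
cv2.imwrite('pics/z3.png',cv2.resize(b[155:200,315:395],(800,450),interpolation=cv2.INTER_CUBIC))
cv2.imwrite('pics/z4.png',cv2.resize(b[175:275,250:370],(720,600),interpolation=cv2.INTER_CUBIC))
E
```

```text
(no output)
```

View pics/z1.png

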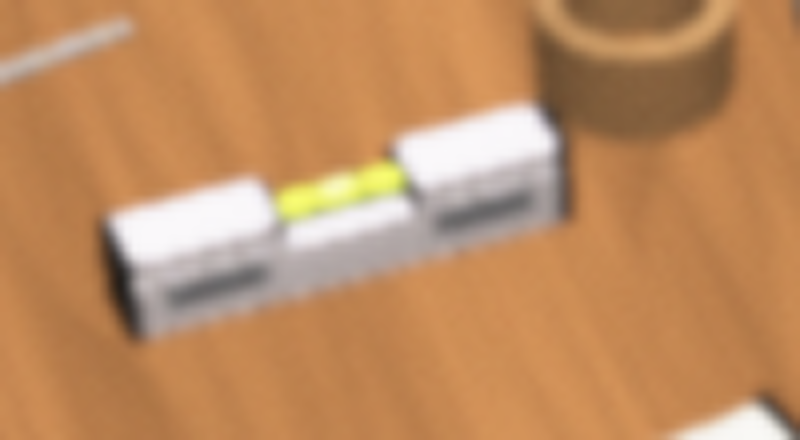

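View pics/z2.png

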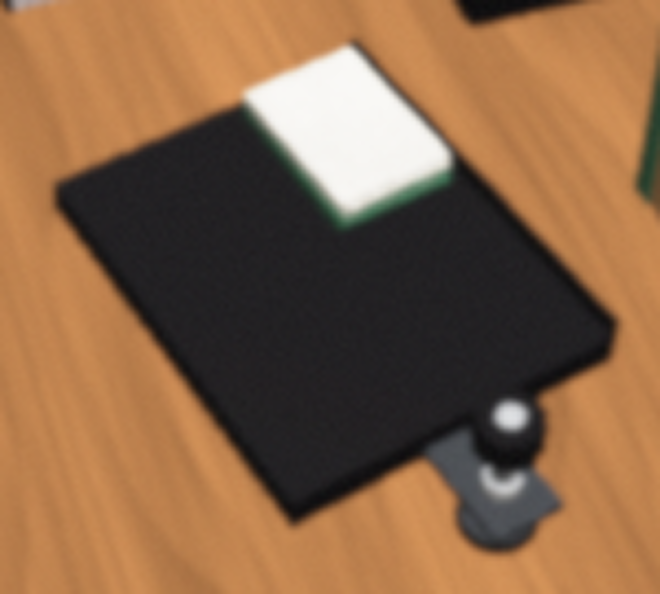

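View pics/z3.png

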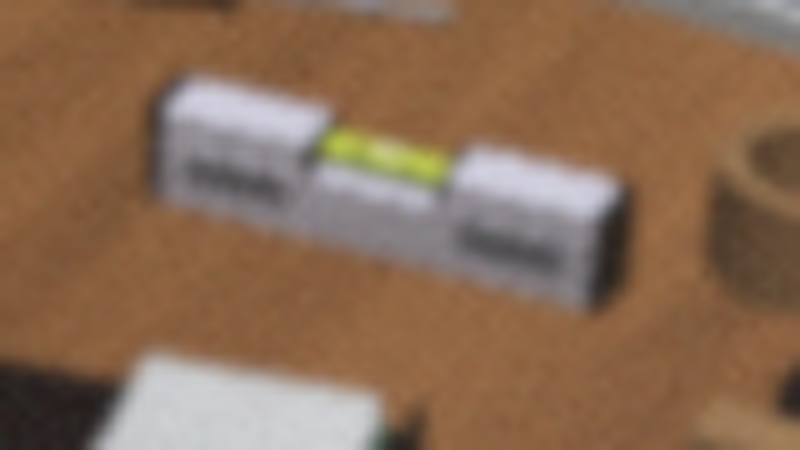

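View pics/z4.png

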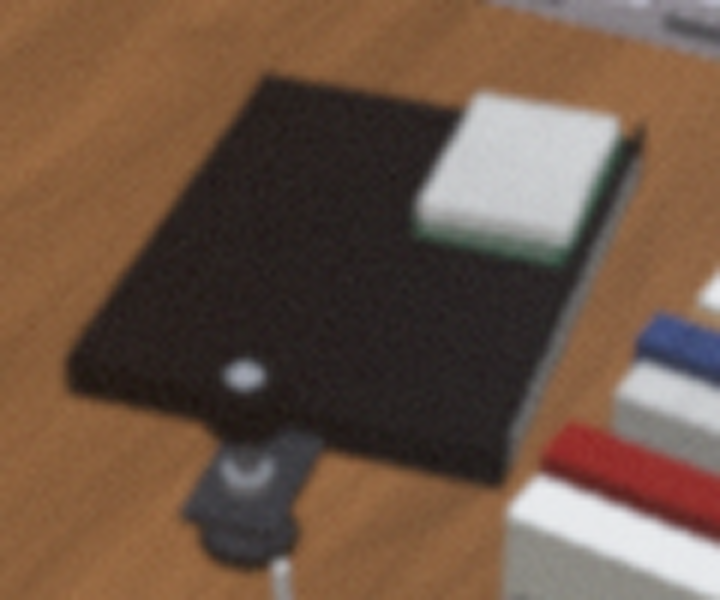

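```bash
python3 - <<'E'
from h import *
S=load('side0');C=load('scene0')
def p(n,*a): print(n,np.round(at(*a),4))
for n,u,v,z in [('base NL',142,335,0),('base NR',568,218,0),('topBL',112,215,.044),('topFL',137,262,.044),('topBR',535,105,.044),('topFR',560,150,.044),('vial',340,190,.038)]:
    p(n,S,235+u/8,115+v/8,z)
for n,u,v,z in [('baseNL',155,195,0),('baseNR',592,308,0),('topBL',180,80,.044),('topFL',165,110,.044),('topBR',625,178,.044),('topFR',600,215,.044),('vial',385,152,.038)]:
    p('C '+n,C,315+u/10,155+v/10,z)
for n,u,v,z in [('knob',511,415,.105),('nl',58,190,.055),('nr',295,510,.052)]: p(n,S,250+u/4.4,155+v/4.4,z)
for n,u,v,z in [('knob',245,376,.105),('nl',268,78,.055),('nr',70,365,.052)]: p('C '+n,C,250+u/6,175+v/6,z)
E
```

```text
base NL [0.4306 0.3506 0.    ]
base NR [0.6227 0.3647 0.    ]
topBL [0.4288 0.3777 0.044 ]
topFL [0.4316 0.3457 0.044 ]
topBR [0.6167 0.3903 0.044 ]
topFR [0.6175 0.3583 0.044 ]
vial [0.5241 0.3699 0.038 ]
C baseNL [0.4329 0.3525 0.    ]
C baseNR [0.6244 0.3677 0.    ]
C topBL [0.4312 0.3737 0.044 ]
C topFL [0.4385 0.348  0.044 ]
C topBR [0.6208 0.3978 0.044 ]
C topFR [0.6247 0.3656 0.044 ]
C vial [0.5258 0.3748 0.038 ]
knob [ 0.6001 -0.1935  0.105 ]
nl [0.4071 0.1062 0.055 ]
nr [ 0.4737 -0.1812  0.052 ]
C knob [ 0.6044 -0.1924  0.105 ]
C nl [0.4158 0.1107 0.055 ]
C nr [ 0.4834 -0.1785  0.052 ]
```

```bash
cat >> h.py <<'E'
from scipy.spatial.transform import Rotation as Ro
def Rd(yaw):
    a=np.radians(yaw); z=np.array([np.cos(a),np.sin(a),0]); y=np.array([0,0,-1.]); return np.c_[np.cross(y,z),y,z]
def plan(pos,yaw,s=None):
    s=s or st(); R0=np.array(s['ee_rot']); 
    print('turn',np.round(Ro.from_matrix(R0.T@Rd(yaw)).as_rotvec(),3),'shift cm',np.round(100*R0.T@(np.array(pos)-np.array(s['tcp_pos'])),2))
E
python3 - <<'E'
from h import *
S=load('side0');C=load('scene0')
print(at(S,438,285,.09),at(S,346,345,.06),at(S,303,325,0),at(S,390,340,.05))
plan([.526,.369,.10],-85.7)
E
```

```text
[ 0.72773326 -0.33774149  0.09      ] [ 0.46860332 -0.3952278   0.06      ] [ 0.40084861 -0.28700267  0.        ] [ 0.57081554 -0.41251762  0.05      ]
t 0.15 tcp [0.2511 0.5718 0.2091] w 0.998 F [0.4 0.5 0.9] M [ 0.01 -0.   -0.06]
[[-0.9155, -0.0005, -0.4022], [0.4023, -0.0016, -0.9155], [-0.0001, -1.0, 0.0017]] [ 81.1  22.1   0.4  -0.  -68.4 -14.8]
turn [-0.002 -0.489  0.   ] shift cm [-33.32  10.93   7.49]
```

>>> step_arm(moves=[[[0,-0.1,0,-4,1,0.9,100],[0,-0.2,0,-8,2,1.8,100],[0,-0.3,0,-12,3,2.7,100],[0,-0.4,0,-16,4,3.6,100],[0,-0.489,0,-20,5,4.5,100]]])

```text
time_s: 0.57
tcp_pos: [0.4152, 0.4508, 0.16]
ee_rot: [[-0.997, -0.0, 0.081], [-0.081, -0.0, -0.997], [0.0, -1.0, 0.0]]
wrist_force: [-0.0, 1.1, 0.2]
gripper_width: 0.999
```

```bash
python3 - <<'E'
from h import *
plan([.526,.369,.13],-85.7)
E
```

```text
t 0.5667 tcp [0.4152 0.4508 0.16  ] w 0.999 F [-0.   1.1  0.2] M [-0.01 -0.05 -0.06]
[[-0.9968, -0.0003, 0.0805], [-0.0805, -0.0003, -0.9968], [0.0003, -1.0, 0.0003]] [ 62.5  23.1  -5.5  -0.  -61.5  32.2]
turn [-0.     0.006  0.   ] shift cm [-10.39   3.     9.05]
```

>>> step_arm(moves=[[[0,0,0,-3,1,2.5,100],[0,0,0,-6,2,5,100],[0,0,0,-9,3,8,100],[0,0,0,-10.4,3,9,100],[0,0,0,-10.4,3,9,100]]])

```text
time_s: 0.98
tcp_pos: [0.5272, 0.3668, 0.1289]
ee_rot: [[-0.998, -0.002, 0.07], [-0.07, -0.002, -0.998], [0.002, -1.0, 0.002]]
wrist_force: [-0.1, 1.6, -0.8]
gripper_width: 1.002
```

```bash
python3 - <<'E'
from h import *
st(); cap('wrist','w1')
E
```

```text
t 0.9833 tcp [0.5272 0.3668 0.1289] w 1.002 F [-0.1  1.6 -0.8] M [0.01 0.01 0.05]
[[-0.9976, -0.0015, 0.0697], [-0.0697, -0.0024, -0.9976], [0.0017, -1.0, 0.0023]] [ 49.2  27.4  -3.2   0.  -59.6  44.7]
```

View pics/w1.png

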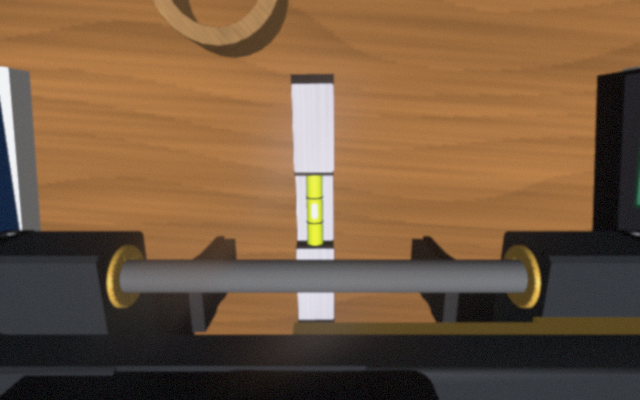

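The level stands upright in the view, its vial centred near (314,209) with its ends at rows 76 and 320; it lies between the fingers.

```bash
python3 - <<'E'
from h import *
c=load('w1'); 
for u,v in [(315,174),(316,244),(314,209)]: print(np.round(at(c,u,v,.040),4))
for u,v in [(292,78),(334,78),(300,319),(334,319)]: print(np.round(at(c,u,v,.044),4))
a=at(c,313,78,.044);b=at(c,317,319,.044); print((a+b)/2, np.degrees(np.arctan2(*(a-b)[1::-1])), np.linalg.norm(a-b))
E
```

```text
[0.552  0.3728 0.04  ]
[0.4957 0.3684 0.04  ]
[0.5245 0.3719 0.04  ]
[0.6193 0.3932 0.044 ]
[0.6214 0.3638 0.044 ]
[0.4299 0.3775 0.044 ]
[0.4318 0.3491 0.044 ]
[0.52561258 0.37092949 0.044     ] 4.5775615346498375 0.1901195075576654
```

```bash
python3 - <<'E'
from h import *
plan([.525,.371,.016],-85.5)
E
```

```text
t 1.0333 tcp [0.5259 0.3683 0.1295] w 1.003 F [-0.8 -0.   1.1] M [0.01 0.01 0.03]
[[-0.9975, -0.0012, 0.0713], [-0.0713, -0.0013, -0.9975], [0.0013, -1.0, 0.0012]] [ 49.4  27.3  -3.2  -0.  -59.6  44.7]
turn [-0.001 -0.007  0.001] shift cm [ 0.06 11.34 -0.29]
```

>>> step_arm(moves=[[[0,-0.007,0,0.1,3,-0.2,100],[0,-0.007,0,0.1,6,-0.2,100],[0,-0.007,0,0.1,9,-0.2,100],[0,-0.007,0,0.1,11,-0.2,100],[0,-0.007,0,0.1,11.3,-0.2,100]]])

```text
time_s: 1.45
tcp_pos: [0.5201, 0.3709, 0.0132]
ee_rot: [[-0.997, -0.006, 0.083], [-0.083, -0.006, -0.997], [0.007, -1.0, 0.005]]
wrist_force: [-0.5, -0.6, -0.7]
gripper_width: 1.0
```

>>> step_arm(moves=[[[0,0,0,0,0,0,30],[0,0,0,0,0,0,0],[0,0,0,0,0,0,0],[0,0,0,0,0,0,0],[0,0,0,0,0,0,0]]])

```text
time_s: 1.87
tcp_pos: [0.5241, 0.3729, 0.0192]
ee_rot: [[-0.997, 0.002, 0.082], [-0.082, 0.002, -0.997], [-0.002, -1.0, -0.002]]
wrist_force: [-0.4, -0.5, -0.4]
gripper_width: 0.709
```

>>> step_arm(moves=[[[0,0,0,0,0,0,0],[0,0,0,0,0,0,0],[0,0,0,0,0,0,0],[0,0,0,0,0,0,0],[0,0,0,0,0,0,0]]])

```text
time_s: 2.28
tcp_pos: [0.5239, 0.3726, 0.0179]
ee_rot: [[-0.997, 0.001, 0.082], [-0.082, 0.001, -0.997], [-0.001, -1.0, -0.001]]
wrist_force: [-0.8, 2.0, 2.3]
gripper_width: 0.323
```

```bash
python3 - <<'E'
from h import *
st()
E
```

```text
t 2.2833 tcp [0.5239 0.3726 0.0179] w 0.323 F [-0.8  2.   2.3] M [0.42 0.06 0.  ]
[[-0.9966, 0.0009, 0.0821], [-0.0821, 0.0011, -0.9966], [-0.001, -1.0, -0.001]] [ 49.8  34.1  -9.5  -0.  -46.3  44.9]
```

>>> step_arm(moves=[[[0,0,0,0,-0.5,0,0],[0,0,0,0,-2,0,0],[0,0,0,0,-5,0,0],[0,0,0,0,-9,0,0],[0,0,0,0,-13,0,0]]])

```text
time_s: 2.7
tcp_pos: [0.5229, 0.3713, 0.1483]
ee_rot: [[-0.997, -0.002, 0.082], [-0.082, -0.002, -0.997], [0.002, -1.0, 0.002]]
wrist_force: [0.0, 0.1, 0.9]
gripper_width: 0.022
```

```bash
python3 - <<'E'
from h import *
plan([.5,-.02,.17],-166.9)
E
```

```text
t 2.7 tcp [0.5229 0.3713 0.1483] w 0.022 F [0.  0.1 0.9] M [ 0.07 -0.1   0.03]
[[-0.9966, -0.0019, 0.0821], [-0.0821, -0.0025, -0.9966], [0.0021, -1.0, 0.0023]] [ 49.8  26.3  -1.9   0.  -61.9  44.9]
turn [-0.003  1.424  0.   ] shift cm [ 5.5  -2.07 38.81]
```

```bash
python3 - <<'E'
from h import *
cap('wrist','w2')
E
```

```text
(no output)
```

View pics/w2.png

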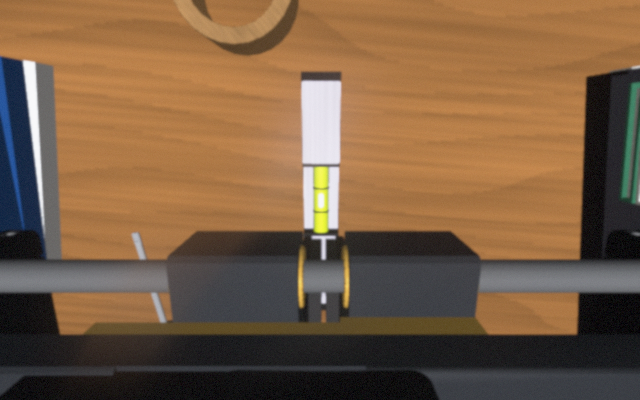

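The level still stands on its base, vial at about (321,200); the lift began before the fingers had gripped. Regrasping with a longer close.

```bash
python3 - <<'E'
from h import *
c=load('w2'); 
for u,v in [(320,166),(321,234)]: print(np.round(at(c,u,v,.040),4))
a=at(c,321.5,76,.044); print(a)
b=at(c,321,234,.042); print(np.degrees(np.arctan2(*(a-b)[1::-1])))
plan([.525,.371,.016],-85.5)
E
```

```text
[0.5515 0.3743 0.04  ]
[0.4936 0.3688 0.04  ]
[0.61993981 0.37855802 0.044     ]
4.429337067222811
t 2.75 tcp [0.5277 0.3748 0.1594] w 0.014 F [2.3 1.6 7.3] M [ 0.19 -0.37  0.02]
[[-0.9964, 0.0132, 0.0843], [-0.0842, 0.009, -0.9964], [-0.0139, -0.9999, -0.0078]] [ 49.8  25.8  -1.2   0.3 -62.1  44.9]
turn [ 0.008  0.006 -0.014] shift cm [ 0.5  14.33  0.47]
```

>>> step_arm(moves=[[[0,0,0,0,0,0,100],[0,0,0,0,0,0,100],[0,0,0,0,0,0,100],[0,0,0,0,0,0,100],[0,0,0,0,0,0,100]]])

```text
time_s: 3.17
tcp_pos: [0.523, 0.3715, 0.1459]
ee_rot: [[-0.997, -0.002, 0.082], [-0.082, -0.002, -0.997], [0.002, -1.0, 0.002]]
wrist_force: [0.2, -0.6, 0.2]
gripper_width: 0.306
```

>>> step_arm(moves=[[[0,0,0,0,0,0,100],[0,0,0,0,0,0,100],[0,0,0,0,0,0,100],[0,0,0,0,0,0,100],[0,0,0,0,0,0,100]]])

```text
time_s: 3.58
tcp_pos: [0.5235, 0.3722, 0.1475]
ee_rot: [[-0.997, -0.0, 0.082], [-0.082, -0.0, -0.997], [0.0, -1.0, 0.0]]
wrist_force: [-0.5, -0.2, -0.1]
gripper_width: 0.688
```

```bash
python3 - <<'E'
from h import *
cap('wrist','w3')
plan([.525,.371,.016],-85.5)
E
```

```text
t 3.6333 tcp [0.5235 0.3721 0.1475] w 0.732 F [-0.4  0.2  0.2] M [-0.01  0.01  0.02]
[[-0.9966, -0.0001, 0.0821], [-0.0821, -0.0, -0.9966], [0.0001, -1.0, 0.0]] [ 49.8  26.4  -2.   -0.  -61.7  44.9]
turn [-0.     0.004  0.   ] shift cm [-0.14 13.15  0.13]
```

View pics/w3.png

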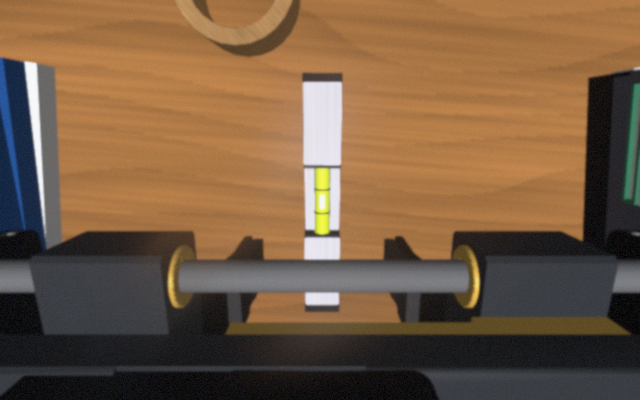

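>>> step_arm(moves=[[[0,0.004,0,-0.1,3,0,75],[0,0.004,0,-0.1,6,0,75],[0,0.004,0,-0.1,9,0,75],[0,0.004,0,-0.1,12,0,75],[0,0.004,0,-0.1,13.1,0,70]]])

```text
time_s: 4.05
tcp_pos: [0.5223, 0.37, 0.0121]
ee_rot: [[-0.997, -0.006, 0.077], [-0.077, -0.005, -0.997], [0.006, -1.0, 0.005]]
wrist_force: [-0.9, -1.0, -0.7]
gripper_width: 0.73
```

>>> step_arm(moves=[[[0,0,0,0,0,0,70],[0,0,0,0,0,0,30],[0,0,0,0,0,0,0],[0,0,0,0,0,0,0],[0,0,0,0,0,0,0]]])

```text
time_s: 4.47
tcp_pos: [0.5254, 0.3732, 0.0187]
ee_rot: [[-0.997, 0.003, 0.078], [-0.078, 0.003, -0.997], [-0.003, -1.0, -0.003]]
wrist_force: [0.9, 0.2, 0.4]
gripper_width: 0.482
```

>>> step_arm(moves=[[[0,0,0,0,0,0,0],[0,0,0,0,0,0,0],[0,0,0,0,0,0,0],[0,0,0,0,0,0,0],[0,0,0,0,0,0,0]]])

```text
time_s: 4.88
tcp_pos: [0.5253, 0.3726, 0.0179]
ee_rot: [[-0.997, 0.002, 0.079], [-0.079, 0.001, -0.997], [-0.002, -1.0, -0.001]]
wrist_force: [0.7, -1.0, 6.4]
gripper_width: 0.1
```

>>> step_arm(moves=[[[0,0,0,0,0,0,0],[0,0,0,0,0,0,0],[0,0,0,0,0,0,0],[0,0,0,0,0,0,0],[0,0,0,0,0,0,0]]])

```text
time_s: 5.3
tcp_pos: [0.5254, 0.3734, 0.0179]
ee_rot: [[-0.997, 0.002, 0.079], [-0.079, 0.002, -0.997], [-0.003, -1.0, -0.002]]
wrist_force: [-1.3, 0.9, 6.1]
gripper_width: 0.056
```

```bash
python3 - <<'E'
from h import *
cap('wrist','w4'); st()
E
```

```text
t 5.35 tcp [0.5254 0.3734 0.0179] w 0.06 F [-0.8  1.4  6.2] M [ 0.26  0.17 -0.03]
[[-0.9969, 0.0023, 0.0787], [-0.0787, 0.0022, -0.9969], [-0.0025, -1.0, -0.002]] [ 49.8  34.2  -9.4   0.  -46.2  44.7]
```

View pics/w4.png

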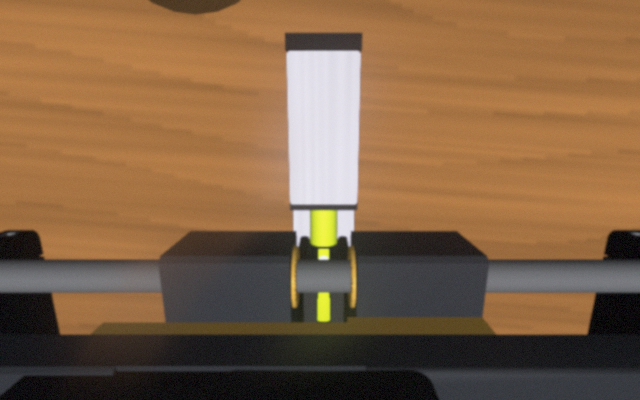

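```bash
python3 - <<'E'
from h import *
c=cap('side','s4')
a=c['image'][:,:,::-1]
cv2.imwrite('pics/s4z.png',cv2.resize(a[70:170,215:335],(720,600),interpolation=cv2.INTER_CUBIC))
E
```

```text
(no output)
```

View pics/s4z.png

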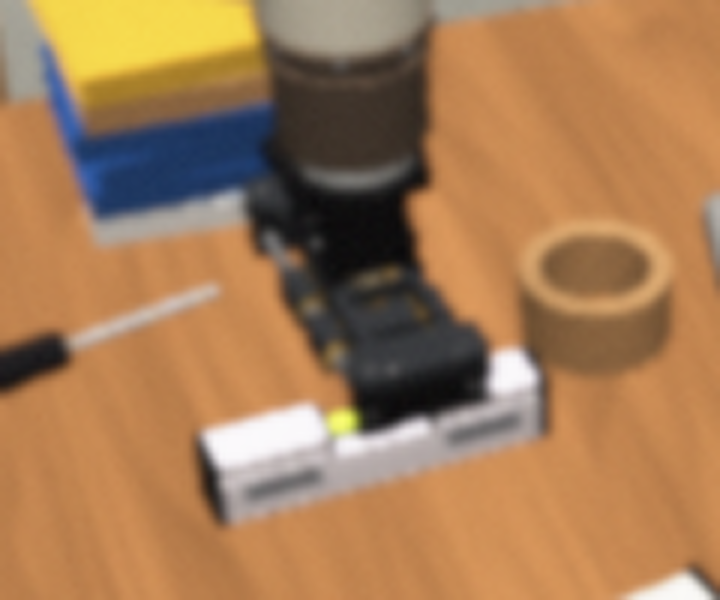

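```bash
python3 - <<'E'
from h import *
S=load('s4'); s=r.sense(); p=np.array(s['tcp_pos'])
for dz in (-.011,0,.008,.059): 
    u,v=proj(S,p+[0,0,dz]); print(dz,(u-215)*6,(v-70)*6)
C=cap('scene','c4'); a=C['image'][:,:,::-1]
print(proj(C,p))
cv2.imwrite('pics/c4z.png',cv2.resize(a[100:200,300:420],(720,600),interpolation=cv2.INTER_CUBIC))
E
```

```text
-0.011 378.5100724831883 450.5253729305365
0 377.439845054927 435.7034689228069
0.008 376.65460979200066 424.82850778535703
0.059 371.5078250564262 353.5491261467603
(np.float64(352.93789858297845), np.float64(174.62315385404796))
```

View pics/c4z.png

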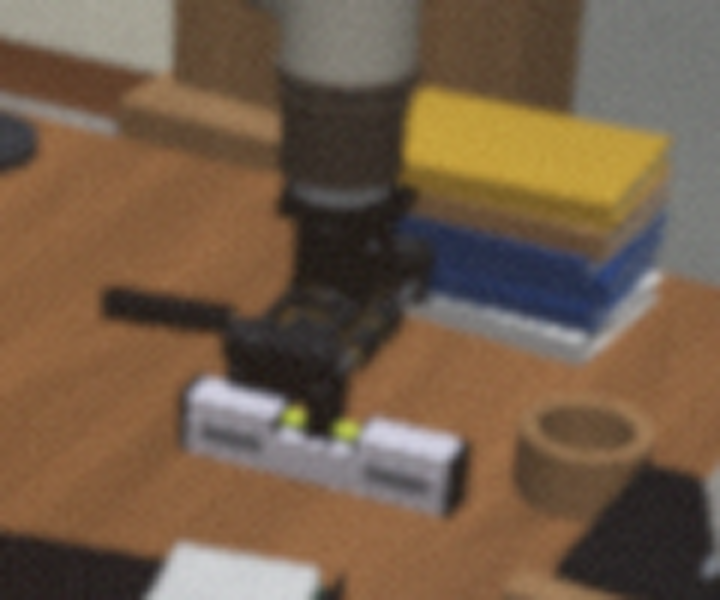

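```bash
python3 - <<'E'
from h import *
W=load('w3'); T=np.array(W['cam_to_world'])
p=np.array([.5235,.3721,.1475]); R=Rd(-85.3)
for y in (-.011,.0,.011,.03):
  for x in (-.0095,.0095):
    print('back',-y,x,[tuple(np.round(proj(W,p+R@np.array([x,-y if False else y*-1*-1,s*.032])),0)) for s in (-1,1)])
c=cv2.imread('pics/w3.png'); cv2.imwrite('pics/w3z.png',cv2.resize(c[215:345,170:470],(800,347),interpolation=cv2.INTER_CUBIC))
c=cv2.imread('pics/w4.png'); cv2.imwrite('pics/w4z.png',cv2.resize(c[195:345,220:420],(800,600),interpolation=cv2.INTER_CUBIC))
E
```

```text
back 0.011 -0.0095 [(np.float64(255.0), np.float64(236.0)), (np.float64(385.0), np.float64(236.0))]
back 0.011 0.0095 [(np.float64(257.0), np.float64(271.0)), (np.float64(383.0), np.float64(271.0))]
back -0.0 -0.0095 [(np.float64(259.0), np.float64(229.0)), (np.float64(381.0), np.float64(229.0))]
back -0.0 0.0095 [(np.float64(261.0), np.float64(263.0)), (np.float64(380.0), np.float64(263.0))]
back -0.011 -0.0095 [(np.float64(263.0), np.float64(223.0)), (np.float64(378.0), np.float64(223.0))]
back -0.011 0.0095 [(np.float64(264.0), np.float64(255.0)), (np.float64(377.0), np.float64(255.0))]
back -0.03 -0.0095 [(np.float64(268.0), np.float64(214.0)), (np.float64(373.0), np.float64(214.0))]
back -0.03 0.0095 [(np.float64(269.0), np.float64(244.0)), (np.float64(372.0), np.float64(244.0))]
```

View pics/w3z.png

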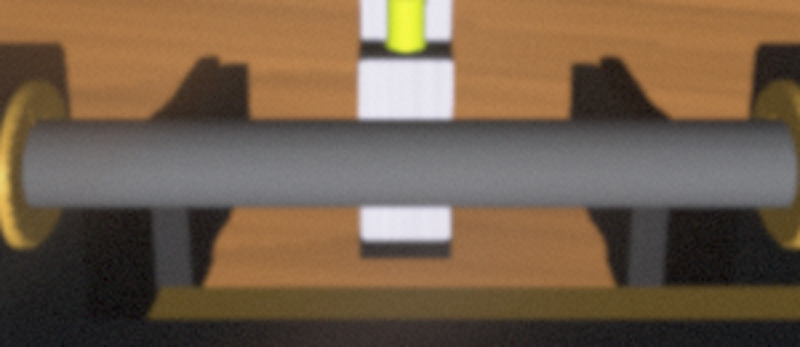

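View pics/w4z.png

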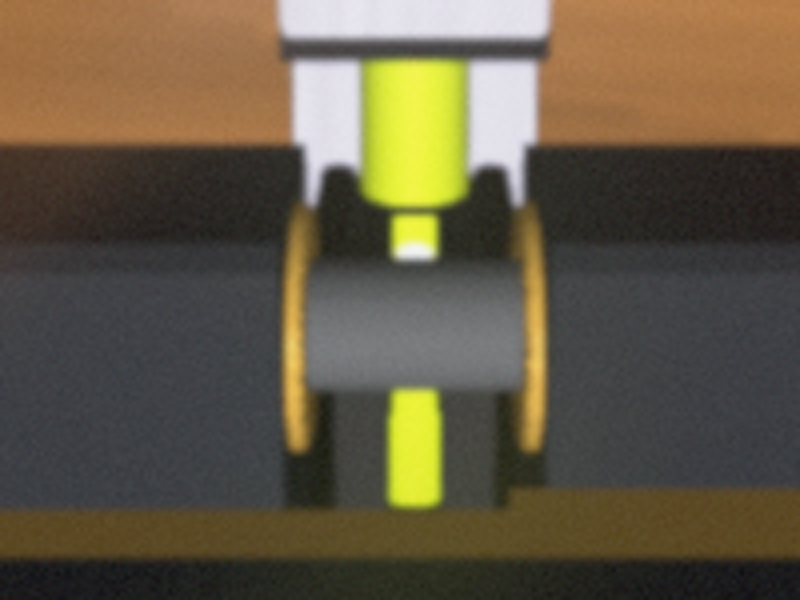

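>>> step_arm(moves=[[[0,0,0,0,0,0,20],[0,0,0,0,0,0,40],[0,0,0,0,0,0,50],[0,0,0,0,0,0,50],[0,0,0,0,0,0,50]]])

```text
time_s: 5.87
tcp_pos: [0.5255, 0.3737, 0.0177]
ee_rot: [[-0.997, 0.003, 0.079], [-0.079, 0.003, -0.997], [-0.003, -1.0, -0.003]]
wrist_force: [0.2, 2.3, 2.8]
gripper_width: 0.349
```

```bash
python3 - <<'E'
from h import *
st(); cap('wrist','w5'); c=cap('side','s5')
c=cv2.imread('pics/w5.png'); cv2.imwrite('pics/w5z.png',cv2.resize(c[195:345,220:420],(800,600),interpolation=cv2.INTER_CUBIC))
a=cv2.imread('pics/s5.png')
cv2.imwrite('pics/s5z.png',cv2.resize(a[70:170,215:335],(720,600),interpolation=cv2.INTER_CUBIC))
E
```

```text
t 5.8667 tcp [0.5255 0.3737 0.0177] w 0.349 F [0.2 2.3 2.8] M [ 0.53 -0.12 -0.01]
[[-0.9969, 0.0027, 0.0788], [-0.0788, 0.0027, -0.9969], [-0.0029, -1.0, -0.0025]] [ 49.8  34.2  -9.3   0.  -46.2  44.7]
```

View pics/w5z.png

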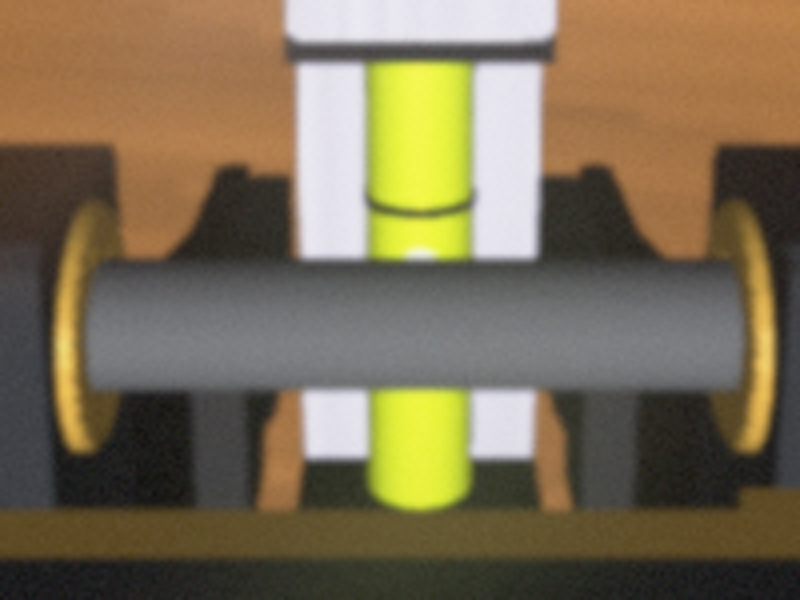

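View pics/s5z.png

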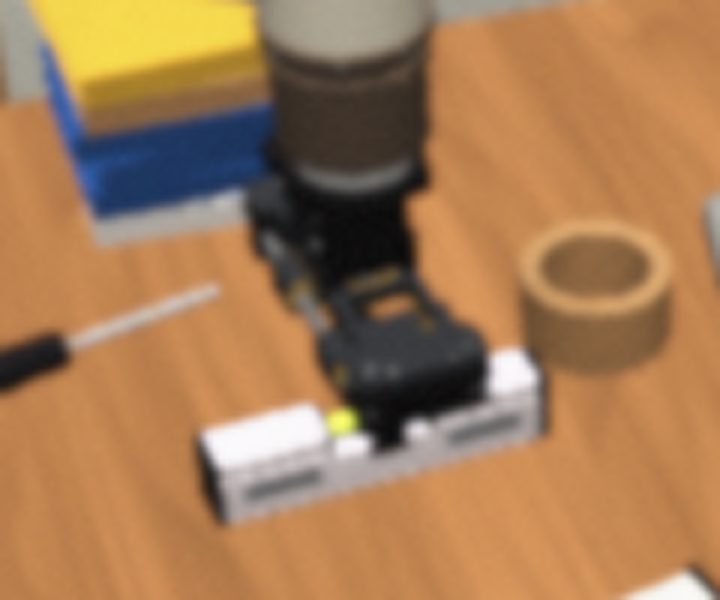

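```bash
python3 - <<'E'
from h import *
S=load('s5'); R=Rd(-85.5); p=np.array([.5255,.3737,.0177])
for off in (.015,.02,.03):
  for t in (.011,0,-.011):
    print(off,t,[tuple(np.round((np.array(proj(S,p+R@np.array([x,t,off])))-[215,70])*6)) for x in (-.0095,.0095)])
a=cv2.imread('pics/s5.png')
cv2.imwrite('pics/s5y.png',cv2.resize(a[120:165,245:320],(800,480),interpolation=cv2.INTER_LANCZOS4))
E
```

```text
0.015 0.011 [(np.float64(404.0), np.float64(462.0)), (np.float64(372.0), np.float64(471.0))]
0.015 0 [(np.float64(403.0), np.float64(447.0)), (np.float64(371.0), np.float64(456.0))]
0.015 -0.011 [(np.float64(402.0), np.float64(432.0)), (np.float64(370.0), np.float64(441.0))]
0.02 0.011 [(np.float64(407.0), np.float64(467.0)), (np.float64(375.0), np.float64(476.0))]
0.02 0 [(np.float64(406.0), np.float64(453.0)), (np.float64(374.0), np.float64(461.0))]
0.02 -0.011 [(np.float64(405.0), np.float64(438.0)), (np.float64(373.0), np.float64(446.0))]
0.03 0.011 [(np.float64(413.0), np.float64(478.0)), (np.float64(381.0), np.float64(487.0))]
0.03 0 [(np.float64(412.0), np.float64(463.0)), (np.float64(380.0), np.float64(472.0))]
0.03 -0.011 [(np.float64(411.0), np.float64(448.0)), (np.float64(379.0), np.float64(457.0))]
```

View pics/s5y.png

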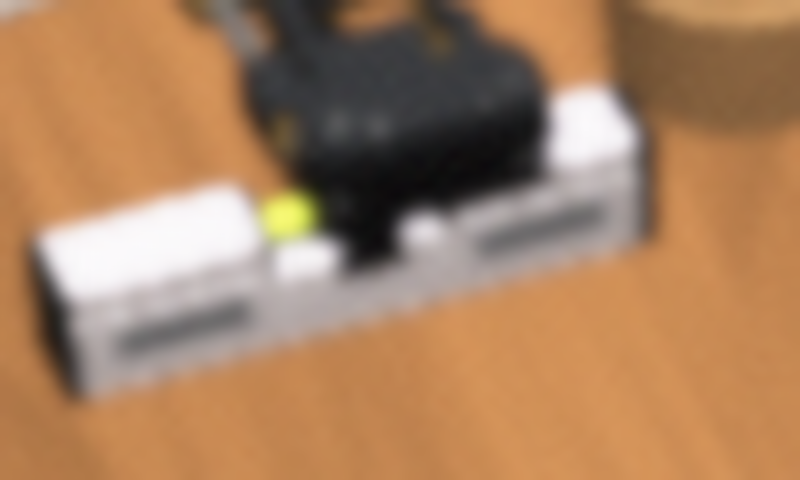

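```bash
python3 - <<'E'
from h import *
for n in ['wrist0','w1','w2','w3','w4','w5']:
    print(n,np.round(load(n)['cam_to_world'],4).tolist())
E
```

```text
wrist0 [[-0.4025, -0.888, -0.2224, 0.3102], [-0.9154, 0.3912, 0.0946, 0.544], [0.003, 0.2416, -0.9704, 0.3832], [0.0, 0.0, 0.0, 1.0]]
w1 [[0.0694, -0.9675, -0.2431, 0.5919], [-0.9976, -0.0665, -0.0201, 0.3702], [0.0033, 0.2439, -0.9698, 0.303], [0.0, 0.0, 0.0, 1.0]]
w2 [[0.0818, -0.9665, -0.2432, 0.5876], [-0.9966, -0.0785, -0.0231, 0.3755], [0.0032, 0.2443, -0.9697, 0.3224], [0.0, 0.0, 0.0, 1.0]]
w3 [[0.0818, -0.967, -0.2414, 0.5879], [-0.9966, -0.0791, -0.0209, 0.376], [0.0011, 0.2423, -0.9702, 0.3217], [0.0, 0.0, 0.0, 1.0]]
w4 [[0.0785, -0.9678, -0.2391, 0.5894], [-0.9969, -0.0764, -0.0178, 0.3766], [-0.001, 0.2398, -0.9708, 0.1923], [0.0, 0.0, 0.0, 1.0]]
w5 [[0.0785, -0.9679, -0.2388, 0.5894], [-0.9969, -0.0766, -0.0173, 0.3768], [-0.0015, 0.2394, -0.9709, 0.1921], [0.0, 0.0, 0.0, 1.0]]
```

The fingertips are higher than the TCP reading suggests. In the side view they end at the step top (z≈0.028), although the TCP reads 0.018. The wrist-camera finger geometry agrees: the tips look about 10 mm *behind* the TCP. I'll open and go lower in small steps, watching the force.

>>> step_arm(moves=[[[0,0,0,0,0,0,65],[0,0,0,0,0,0,65],[0,0,0,0,0,0,65],[0,0,0,0,0.3,0,65],[0,0,0,0,0.6,0,65]]])

```text
time_s: 6.38
tcp_pos: [0.5245, 0.372, 0.0102]
ee_rot: [[-0.997, -0.0, 0.078], [-0.078, -0.0, -0.997], [0.0, -1.0, 0.0]]
wrist_force: [0.3, 0.9, -0.2]
gripper_width: 0.641
```

>>> step_arm(moves=[[[0,0,0,0,0.1,0,65],[0,0,0,0,0.2,0,65],[0,0,0,0,0.3,0,65],[0,0,0,0,0.4,0,65],[0,0,0,0,0.4,0,65]]])

```text
time_s: 6.8
tcp_pos: [0.5244, 0.3722, 0.0064]
ee_rot: [[-0.997, -0.0, 0.078], [-0.078, -0.0, -0.997], [0.0, -1.0, 0.0]]
wrist_force: [0.8, -0.6, 0.1]
gripper_width: 0.652
```

```bash
python3 - <<'E'
from h import *
st(); cap('wrist','w6'); c=cap('side','s6'); cap('scene','c6')
a=cv2.imread('pics/s6.png')
A=cv2.resize(a[100:165,235:320],(523,400),interpolation=cv2.INTER_LANCZOS4)
b=cv2.imread('pics/w6.png')[195:345,220:420]
cv2.imwrite('pics/s6z.png',A); cv2.imwrite('pics/w6z.png',cv2.resize(b,(533,400),interpolation=cv2.INTER_CUBIC))
E
```

```text
t 6.8 tcp [0.5244 0.3722 0.0064] w 0.652 F [ 0.8 -0.6  0.1] M [-0.05 -0.03 -0.01]
[[-0.9969, -0.0002, 0.0781], [-0.0781, -0.0002, -0.9969], [0.0002, -1.0, 0.0002]] [ 49.7  35.   -9.9  -0.  -45.1  44.7]
```

View pics/s6z.png

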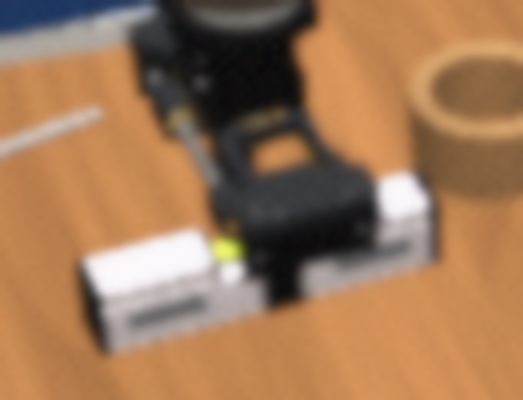

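View pics/w6z.png

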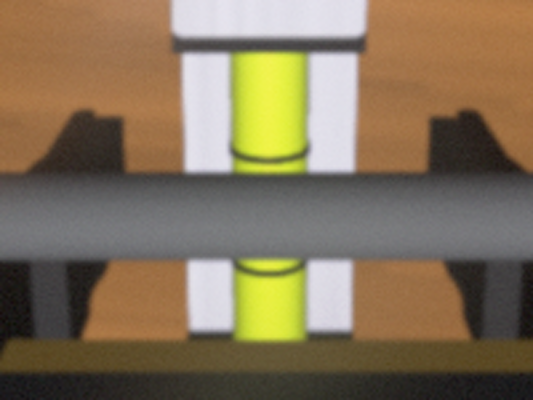

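```bash
python3 - <<'E'
from h import *
S=load('s6')
for z in (-.005,0,.005,.01,.015,.02): print(z,np.round(at(S,281.3,149.6,z),4))
W=load('w6')
# inner tip edges in wrist: zoom 2.667
l=(220+124/2.667,195+118/2.667); q=(220+429/2.667,195+118/2.667)
print(l,q)
for z in (-.005,0,.005,.01,.015,.02,.025): print(z,np.linalg.norm(at(W,*l,z)-at(W,*q,z)),np.round(at(W,*l,z),4))
E
```

```text
-0.005 [ 0.5325  0.3608 -0.005 ]
0 [0.5312 0.3553 0.    ]
0.005 [0.5298 0.3497 0.005 ]
0.01 [0.5285 0.3442 0.01  ]
0.015 [0.5271 0.3386 0.015 ]
0.02 [0.5258 0.3331 0.02  ]
(266.4941882264717, 239.24446944131984) (380.85489313835774, 239.24446944131984)
-0.005 0.0644977207560777 [ 0.5219  0.4024 -0.005 ]
0 0.0627597248529287 [0.5237 0.4016 0.    ]
0.005 0.06102172894977975 [0.5255 0.4009 0.005 ]
0.01 0.05928373304663075 [0.5273 0.4002 0.01  ]
0.015 0.05754573714348174 [0.5291 0.3995 0.015 ]
0.02 0.0558077412403328 [0.5309 0.3988 0.02  ]
0.025 0.054069745337183804 [0.5327 0.3981 0.025 ]
```

>>> step_arm(moves=[[[0,0,0,0,0.2,0,60],[0,0,0,0,0.4,0,50],[0,0,0,0,0.6,0,45],[0,0,0,0,0.7,0,45],[0,0,0,0,0.7,0,45]]])

```text
time_s: 7.37
tcp_pos: [0.5243, 0.372, -0.0009]
ee_rot: [[-0.997, -0.001, 0.078], [-0.078, -0.001, -0.997], [0.001, -1.0, 0.001]]
wrist_force: [-0.5, 0.4, 0.6]
gripper_width: 0.465
```

>>> step_arm(moves=[[[0,0,0,0,0,0,20],[0,0,0,0,0,0,0],[0,0,0,0,0,0,0],[0,0,0,0,0,0,0],[0,0,0,0,0,0,0]]])

```text
time_s: 7.78
tcp_pos: [0.5246, 0.3725, -0.0004]
ee_rot: [[-0.997, 0.0, 0.078], [-0.078, 0.0, -0.997], [-0.0, -1.0, -0.0]]
wrist_force: [0.3, 0.8, -0.4]
gripper_width: 0.343
```

>>> step_arm(moves=[[[0,0,0,0,0,0,0],[0,0,0,0,0,0,0],[0,0,0,0,0,0,0],[0,0,0,0,0,0,0],[0,0,0,0,0,0,0]]])

```text
time_s: 8.2
tcp_pos: [0.5247, 0.3725, -0.0003]
ee_rot: [[-0.997, 0.0, 0.078], [-0.078, 0.001, -0.997], [-0.0, -1.0, -0.0]]
wrist_force: [0.3, 1.6, -1.7]
gripper_width: 0.346
```

Gripped at 0.346 (30 mm), so the measured tip offset was right: the tips are about 9 mm behind the TCP. Lifting gently.

>>> step_arm(moves=[[[0,0,0,0,-0.3,0,0],[0,0,0,0,-1,0,0],[0,0,0,0,-2.5,0,0],[0,0,0,0,-5,0,0],[0,0,0,0,-8,0,0]]])

```text
time_s: 8.62
tcp_pos: [0.5228, 0.3703, 0.0781]
ee_rot: [[-0.997, -0.005, 0.077], [-0.077, -0.005, -0.997], [0.005, -1.0, 0.005]]
wrist_force: [1.0, -0.3, -3.6]
gripper_width: 0.338
```

>>> step_arm(moves=[[[0,0,0,0,-2,0,0],[0,0,0,0,-4,0,0],[0,0,0,0,-5.5,0,0],[0,0,0,0,-6,0,0],[0,0,0,0,-6,0,0]]])

```text
time_s: 9.03
tcp_pos: [0.5248, 0.3723, 0.1411]
ee_rot: [[-0.997, 0.001, 0.078], [-0.078, 0.002, -0.997], [-0.002, -1.0, -0.002]]
wrist_force: [-0.0, 1.1, -3.1]
gripper_width: 0.343
```

```bash
python3 - <<'E'
from h import *
plan([.5,-.02,.15],-166.9)
E
```

```text
t 9.0333 tcp [0.5248 0.3723 0.1411] w 0.343 F [-0.   1.1 -3.1] M [ 0.04 -0.03 -0.01]
[[-0.997, 0.0014, 0.0779], [-0.0779, 0.0018, -0.997], [-0.0016, -1.0, -0.0016]] [ 49.7  26.7  -2.4  -0.  -60.8  44.7]
turn [ 0.002  1.42  -0.   ] shift cm [ 5.52 -0.97 38.92]
```

>>> step_arm(moves=[[[0,0.1,0,0.4,-0.2,2.6,0],[0,0.2,0,0.8,-0.4,5.2,0],[0,0.3,0,1.2,-0.6,7.8,0],[0,0.4,0,1.6,-0.8,10.4,0],[0,0.5,0,2,-1,13,0]]])

```text
time_s: 9.45
tcp_pos: [0.5132, 0.239, 0.1477]
ee_rot: [[-0.91, -0.004, -0.414], [0.414, -0.002, -0.91], [0.002, -1.0, 0.004]]
wrist_force: [-1.0, 0.1, -4.2]
gripper_width: 0.342
```

```bash
python3 - <<'E'
from h import *
plan([.5,-.02,.15],-166.9)
E
```

```text
t 9.45 tcp [0.5132 0.239  0.1477] w 0.342 F [-1.   0.1 -4.2] M [ 0.02 -0.08  0.01]
[[-0.9102, -0.0036, -0.4141], [0.4141, -0.0023, -0.9102], [0.0023, -1.0, 0.0036]] [ 41.3  19.5 -12.9  -0.  -57.8  24.2]
turn [-0.004  0.915  0.   ] shift cm [-9.52 -0.17 24.13]
```

>>> step_arm(moves=[[[0,0.1,0,-1,0,2.6,0],[0,0.2,0,-2,0,5.2,0],[0,0.3,0,-3,0,7.8,0],[0,0.4,0,-4,0,10.4,0],[0,0.5,0,-5,0,13,0]]])

```text
time_s: 9.87
tcp_pos: [0.5055, 0.1001, 0.148]
ee_rot: [[-0.6, -0.003, -0.8], [0.8, -0.001, -0.6], [0.001, -1.0, 0.004]]
wrist_force: [0.0, -0.0, -3.9]
gripper_width: 0.342
```

```bash
python3 - <<'E'
from h import *
plan([.5,-.02,.15],-166.9)
E
```

```text
t 9.8667 tcp [0.5055 0.1001 0.148 ] w 0.342 F [ 0.  -0.  -3.9] M [ 0.02 -0.11 -0.03]
[[-0.6002, -0.0035, -0.7998], [0.7998, -0.0013, -0.6002], [0.0011, -1.0, 0.0036]] [ 29.2  14.8 -19.8  -0.  -55.6   7.7]
turn [-0.004  0.415  0.   ] shift cm [-9.28 -0.19  7.65]
```

>>> step_arm(moves=[[[0,0.1,0,-2.3,0,1.9,0],[0,0.2,0,-4.6,0,3.8,0],[0,0.3,0,-7,0,5.7,0],[0,0.4,0,-9.2,0,7.6,0],[0,0.415,0,-9.3,0,7.6,0]]])

```text
time_s: 10.28
tcp_pos: [0.5, -0.0221, 0.1478]
ee_rot: [[-0.224, -0.006, -0.975], [0.975, -0.001, -0.224], [-0.0, -1.0, 0.006]]
wrist_force: [0.4, 0.4, -4.4]
gripper_width: 0.338
```

```bash
python3 - <<'E'
from h import *
cap('wrist','w7');cap('side','s7'); plan([.5,-.02,.15],-166.9)
a=cv2.imread('pics/s7.png')
cv2.imwrite('pics/s7z.png',cv2.resize(a[130:290,240:400],(600,600),interpolation=cv2.INTER_CUBIC))
E
```

```text
t 10.3833 tcp [ 0.5015 -0.0194  0.1482] w 0.34 F [ 0.9  0.7 -4.1] M [ 0.08 -0.02  0.02]
[[-0.2295, -0.0031, -0.9733], [0.9733, -0.0004, -0.2295], [0.0003, -1.0, 0.0031]] [ 16.3  13.5 -21.6  -0.  -55.1  -3. ]
turn [-0.003  0.003  0.   ] shift cm [-0.03 -0.18  0.16]
```

View pics/w7.png

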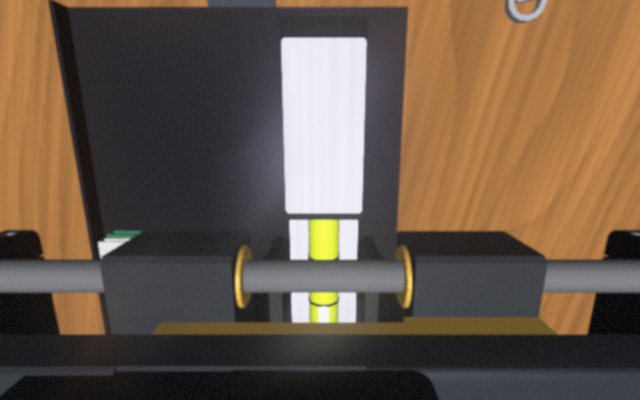

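View pics/s7z.png

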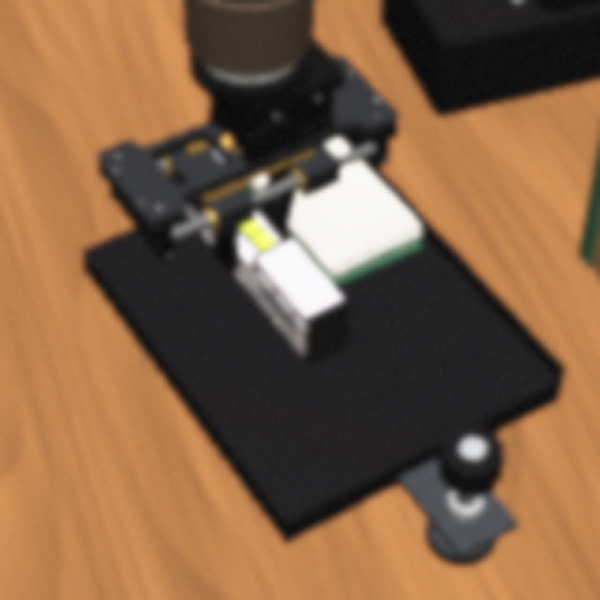

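```bash
python3 - <<'E'
from h import *
W=load('w7')
a=at(W,407,8,.053);b=at(W,399,230,.055);c=at(W,55,8,.067)
print(a,b,c,'near edge yaw',np.degrees(np.arctan2(*(b-a)[1::-1]))-90,'right edge',np.degrees(np.arctan2(*(c-a)[1::-1])),np.linalg.norm((c-a)[:2]))
th=np.radians(13.3);R=np.array([[np.cos(th),-np.sin(th)],[np.sin(th),np.cos(th)]])
print('centre',a[:2]+R@[.12,.15], 'b local from a',R.T@(b-a)[:2], 'tcp local', R.T@(np.array([.5015,-.0194])-a[:2])-[.12,.15])
E
```

```text
[ 0.47297518 -0.17613187  0.053     ] [ 0.43435488 -0.01870939  0.055     ] [ 0.70173427 -0.11918688  0.067     ] near edge yaw 13.784080601700651 right edge 13.97852730863451 0.2357402304325617
centre [ 0.55524918 -0.00254907] b local from a [-0.00136945  0.16208483] tcp local [-0.05618412 -0.00403398]
```

>>> step_arm(moves=[[[0,0,0,0,2,0,0],[0,0,0,0,4.5,0,0],[0,0,0,0,7,0,0],[0,0,0,0,8.5,0,0],[0,0,0,0,8.9,0,0]]])

```text
time_s: 10.8
tcp_pos: [0.5, -0.0177, 0.0571]
ee_rot: [[-0.233, -0.008, -0.972], [0.972, -0.001, -0.233], [0.0, -1.0, 0.008]]
wrist_force: [-0.4, -0.1, -3.6]
gripper_width: 0.34
```

>>> step_arm(moves=[[[0,0,0,0,0,0,0],[0,0,0,0,0.05,0,0],[0,0,0,0,0.1,0,0],[0,0,0,0,0.15,0,0],[0,0,0,0,0.2,0,0]]])

```text
time_s: 11.22
tcp_pos: [0.5034, -0.0178, 0.0595]
ee_rot: [[-0.232, 0.002, -0.973], [0.973, 0.001, -0.232], [0.0, -1.0, -0.002]]
wrist_force: [0.2, 0.5, -3.6]
gripper_width: 0.343
```

>>> step_arm(moves=[[[0,0,0,0,0.05,0,0],[0,0,0,0,0.1,0,0],[0,0,0,0,0.15,0,0],[0,0,0,0,0.2,0,0],[0,0,0,0,0.25,0,0]]])

```text
time_s: 11.63
tcp_pos: [0.5028, -0.0181, 0.0561]
ee_rot: [[-0.232, 0.0, -0.973], [0.973, -0.0, -0.232], [-0.0, -1.0, -0.0]]
wrist_force: [-0.0, -0.2, -4.3]
gripper_width: 0.344
```

>>> step_arm(moves=[[[0,0,0,0,0.05,0,0],[0,0,0,0,0.1,0,0],[0,0,0,0,0.15,0,0],[0,0,0,0,0.2,0,0],[0,0,0,0,0.2,0,0]]])

```text
time_s: 12.05
tcp_pos: [0.5028, -0.0181, 0.0542]
ee_rot: [[-0.232, 0.0, -0.973], [0.973, -0.0, -0.232], [-0.0, -1.0, 0.0]]
wrist_force: [0.1, 0.3, -1.6]
gripper_width: 0.34
```

Contact is starting (the load fell from 4 to 1.6 N). A little further, then open.

>>> step_arm(moves=[[[0,0,0,0,0.05,0,0],[0,0,0,0,0.1,0,0],[0,0,0,0,0.1,0,0],[0,0,0,0,0.1,0,0],[0,0,0,0,0.1,0,0]]])

```text
time_s: 12.47
tcp_pos: [0.5029, -0.0181, 0.054]
ee_rot: [[-0.232, 0.0, -0.973], [0.973, -0.0, -0.232], [-0.0, -1.0, -0.0]]
wrist_force: [-3.7, 0.3, 6.4]
gripper_width: 0.341
```

>>> step_arm(moves=[[[0,0,0,0,0,0,50],[0,0,0,0,0,0,60],[0,0,0,0,0,0,65],[0,0,0,0,0,0,65],[0,0,0,0,0,0,65]]])

```text
time_s: 12.88
tcp_pos: [0.503, -0.018, 0.053]
ee_rot: [[-0.232, 0.0, -0.973], [0.973, 0.0, -0.232], [-0.0, -1.0, -0.0]]
wrist_force: [0.6, 0.6, -0.3]
gripper_width: 0.61
```

>>> step_arm(moves=[[[0,0,0,0,-0.5,0,65],[0,0,0,0,-2,0,65],[0,0,0,0,-4.5,0,65],[0,0,0,0,-7,0,65],[0,0,0,0,-9,0,65]]])

```text
time_s: 13.3
tcp_pos: [0.5033, -0.018, 0.1452]
ee_rot: [[-0.232, 0.002, -0.973], [0.973, 0.0, -0.232], [-0.0, -1.0, -0.002]]
wrist_force: [0.1, -0.8, 0.1]
gripper_width: 0.651
```

```bash
python3 - <<'E'
from h import *
cap('wrist','w8');plan([.47,-.01,.20],-166.7)
E
```

```text
t 13.35 tcp [ 0.506  -0.0178  0.1491] w 0.651 F [0.7 0.2 2.5] M [-0.02 -0.22  0.01]
[[-0.2333, 0.0097, -0.9724], [0.9724, 0.0007, -0.2333], [-0.0015, -1.0, -0.0096]] [ 16.5  13.5 -21.6   0.1 -54.4  -3.1]
turn [ 0.01   0.003 -0.002] shift cm [ 1.59 -5.12  3.27]
```

View pics/w8.png

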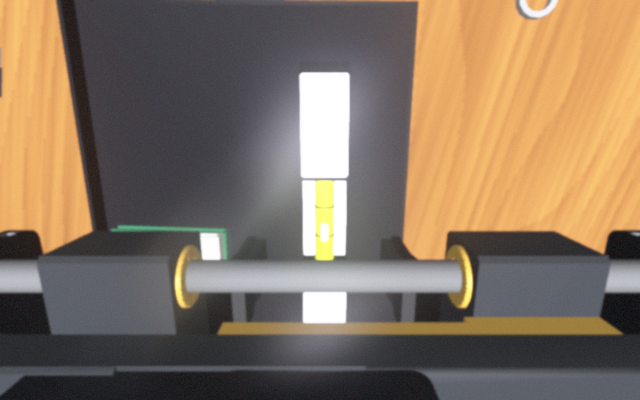

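>>> step_arm(moves=[[[0,0,0,1.5,0,0,65],[0,0,0,3,0,0,65],[0,0,0,4,0,0,65],[0,0,0,4,0,0,65],[0,0,0,4,0,0,65]]])

```text
time_s: 13.77
tcp_pos: [0.4935, 0.0212, 0.1431]
ee_rot: [[-0.233, -0.0, -0.972], [0.972, -0.0, -0.233], [-0.0, -1.0, 0.0]]
wrist_force: [-0.5, -0.6, 0.0]
gripper_width: 0.652
```

>>> step_arm(moves=[[[0,0,0,0,0,0,65],[0,0,0,0,0,0,65],[0,0,0,0,0,0,65],[0,0,0,0,0,0,65],[0,0,0,0,0,0,65]]])

```text
time_s: 14.18
tcp_pos: [0.4935, 0.0206, 0.143]
ee_rot: [[-0.231, -0.0, -0.973], [0.973, -0.0, -0.231], [-0.0, -1.0, 0.0]]
wrist_force: [0.5, -0.2, -1.2]
gripper_width: 0.652
```

>>> step_arm(moves=[[[0,0,0,0,0,0,65],[0,0,0,0,0,0,65],[0,0,0,0,0,0,65],[0,0,0,0,0,0,65],[0,0,0,0,0,0,65]]])

```text
time_s: 14.6
tcp_pos: [0.4936, 0.0209, 0.1431]
ee_rot: [[-0.232, 0.0, -0.973], [0.973, 0.0, -0.232], [0.0, -1.0, -0.0]]
wrist_force: [-0.1, 0.8, 1.0]
gripper_width: 0.647
```

>>> step_arm(moves=[[[0,0,0,0,0,0,65],[0,0,0,0,0,0,65],[0,0,0,0,0,0,65],[0,0,0,0,0,0,65],[0,0,0,0,0,0,65]]])

```text
time_s: 15.02
tcp_pos: [0.4935, 0.0209, 0.1431]
ee_rot: [[-0.232, -0.0, -0.973], [0.973, -0.0, -0.232], [-0.0, -1.0, 0.0]]
wrist_force: [0.5, 0.3, 0.1]
gripper_width: 0.648
```

```bash
python3 - <<'E'
from h import *
cap('wrist','w9');st()
a=cv2.imread('pics/w9.png'); cv2.imwrite('pics/w9z.png',cv2.resize(a[120:270,260:390],(520,600),interpolation=cv2.INTER_CUBIC))
E
```

```text
t 15.0667 tcp [0.4935 0.0209 0.1431] w 0.651 F [-0.1  0.8  0.1] M [ 0.08 -0.02  0.01]
[[-0.2319, 0.0, -0.9727], [0.9727, -0.0, -0.2319], [-0.0, -1.0, 0.0]] [ 21.3  13.  -23.2   0.  -53.8  -7.9]
```

View pics/w9z.png

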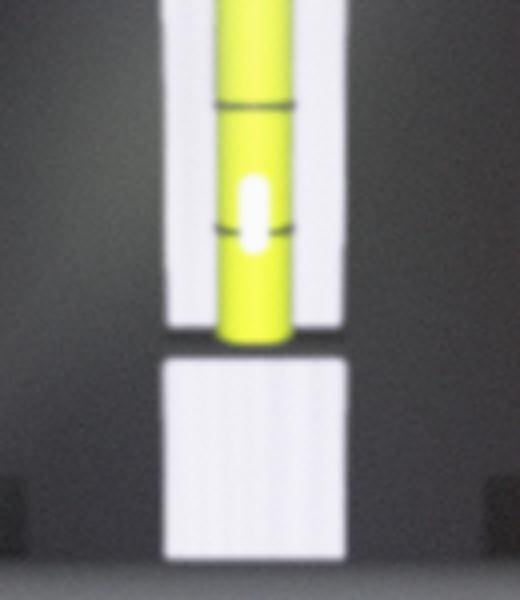

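View pics/w9.png

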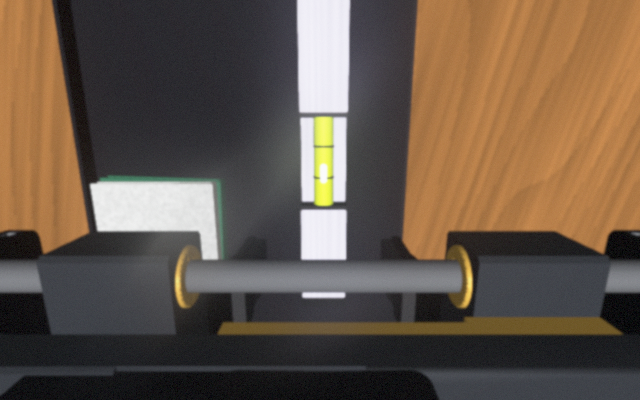

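```bash
python3 - <<'E'
from h import *
plan([.601,-.193,.17],-166.7)
E
```

```text
t 15.0667 tcp [0.4935 0.0209 0.1431] w 0.651 F [-0.1  0.8  0.1] M [ 0.08 -0.02  0.01]
[[-0.2319, 0.0, -0.9727], [0.9727, -0.0, -0.2319], [-0.0, -1.0, 0.0]] [ 21.3  13.  -23.2   0.  -53.8  -7.9]
turn [-0.     0.002 -0.   ] shift cm [-23.3   -2.69  -5.49]
```

>>> step_arm(moves=[[[0,0,0,-3,-1.5,-1,75],[0,0,0,-7,-2.7,-2.5,80],[0,0,0,-11,-2.7,-4,80],[0,0,0,-15,-2.7,-5.2,80],[0,0,0,-17,-2.7,-5.5,80]]])

```text
time_s: 15.48
tcp_pos: [0.5886, -0.1347, 0.17]
ee_rot: [[-0.231, 0.001, -0.973], [0.973, -0.001, -0.231], [-0.001, -1.0, -0.001]]
wrist_force: [1.4, 0.2, -0.4]
gripper_width: 0.791
```

```bash
python3 - <<'E'
from h import *
cap('wrist','w10');plan([.601,-.193,.17],-166.7)
E
```

```text
t 15.5333 tcp [ 0.589  -0.1371  0.1695] w 0.797 F [ 2.1 -0.9  0.8] M [-0.19 -0.4   0.01]
[[-0.2279, 0.0009, -0.9737], [0.9737, -0.0018, -0.2279], [-0.0019, -1.0, -0.0005]] [  2.3  21.8  -6.    0.1 -62.1  10.8]
turn [ 0.001 -0.002 -0.002] shift cm [-5.72 -0.04  0.11]
```

View pics/w10.png

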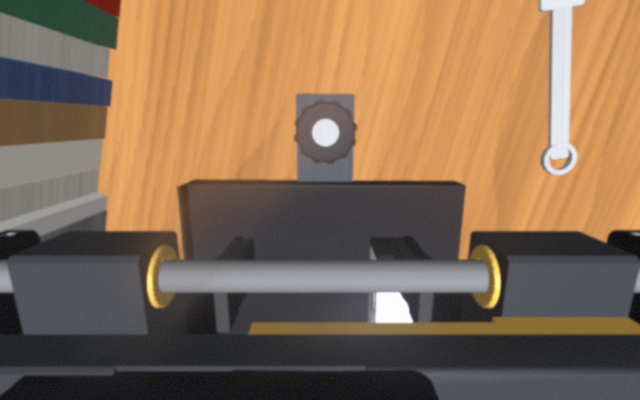

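The knob is at (325,132), 62 px across, with the shelf's right edge at row 184.

```bash
python3 - <<'E'
from h import *
W=load('w10'); print(at(W,325.5,132,.104), at(W,325.5,132,.102), np.linalg.norm(at(W,294.5,132,.105)-at(W,357,132,.105)))
print(np.round(np.array(W['cam_to_world'])[:3,3],4))
E
```

```text
[ 0.59952428 -0.19394275  0.104     ] [ 0.59950047 -0.19389173  0.102     ] 0.04213199837982374
[ 0.6024 -0.2001  0.3443]
```

>>> step_arm(moves=[[[0,0,0,-2,0,0,80],[0,0,0,-4,0,0.1,80],[0,0,0,-6,0,0.1,80],[0,0,0,-6.3,0,0.1,80],[0,0,0,-6.3,0,0.1,80]]])

```text
time_s: 15.95
tcp_pos: [0.5998, -0.194, 0.1695]
ee_rot: [[-0.23, -0.001, -0.973], [0.973, 0.0, -0.23], [0.0, -1.0, 0.001]]
wrist_force: [0.8, 0.0, -0.1]
gripper_width: 0.796
```

>>> step_arm(moves=[[[0,0,0,0,2,0,80],[0,0,0,0,4,0,80],[0,0,0,0,6,0,80],[0,0,0,0,6,0,80],[0,0,0,0,6,0,80]]])

```text
time_s: 16.37
tcp_pos: [0.5994, -0.1923, 0.1095]
ee_rot: [[-0.233, -0.003, -0.972], [0.972, -0.0, -0.233], [0.001, -1.0, 0.002]]
wrist_force: [0.3, 0.8, -0.1]
gripper_width: 0.797
```

```bash
python3 - <<'E'
from h import *
plan([.600,-.1935,.074],-166.7)
cap('wrist','w11');cap('side','s11')
a=cv2.imread('pics/s11.png')
cv2.imwrite('pics/s11z.png',cv2.resize(a[190:290,310:430],(720,600),interpolation=cv2.INTER_CUBIC))
E
```

```text
t 16.3667 tcp [ 0.5994 -0.1923  0.1095] w 0.797 F [ 0.3  0.8 -0.1] M [ 0.04 -0.04 -0.02]
[[-0.2331, -0.0026, -0.9724], [0.9724, -0.0, -0.2331], [0.0006, -1.0, 0.0025]] [ -3.1  27.3  -6.5   0.  -56.4  16.6]
turn [-0.002  0.003  0.001] shift cm [-0.13  3.55 -0.04]
```

View pics/s11z.png

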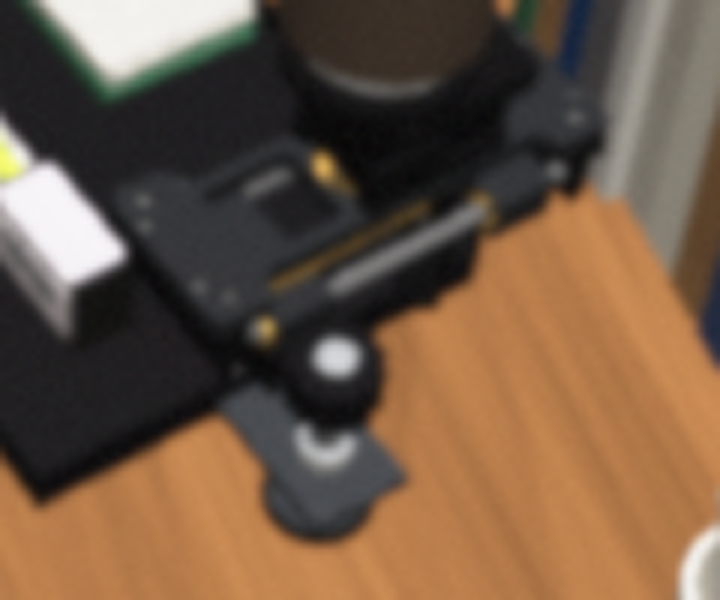

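View pics/w11.png

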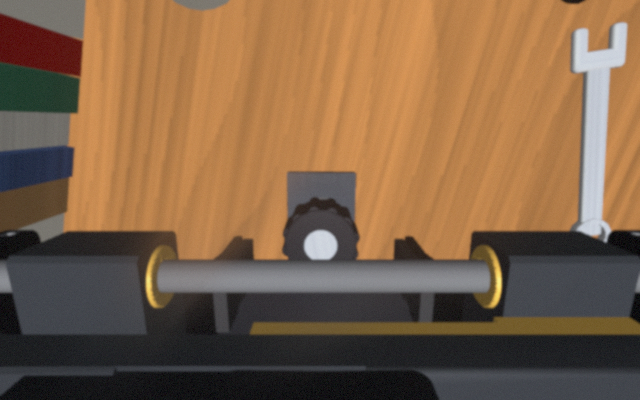

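>>> step_arm(moves=[[[0,0,0,-0.1,1,0,80],[0,0,0,-0.1,2,0,80],[0,0,0,-0.1,3,0,80],[0,0,0,-0.1,3.5,0,75],[0,0,0,-0.1,3.5,0,65]]])

```text
time_s: 16.88
tcp_pos: [0.5989, -0.1941, 0.0729]
ee_rot: [[-0.231, -0.004, -0.973], [0.973, 0.001, -0.231], [0.002, -1.0, 0.004]]
wrist_force: [0.2, -0.5, -0.7]
gripper_width: 0.738
```

```bash
python3 - <<'E'
from h import *
plan([.600,-.1935,.074],-166.7)
cap('scene','c12');cap('wrist','w12')
a=cv2.imread('pics/c12.png')
cv2.imwrite('pics/c12z.png',cv2.resize(a[170:290,230:380],(750,600),interpolation=cv2.INTER_CUBIC))
E
```

```text
t 16.8833 tcp [ 0.5989 -0.1941  0.0729] w 0.738 F [ 0.2 -0.5 -0.7] M [-0.   -0.    0.03]
[[-0.2315, -0.0039, -0.9728], [0.9728, 0.0006, -0.2315], [0.0015, -1.0, 0.0037]] [ -3.3  29.5  -8.6  -0.  -52.1  16.7]
turn [-0.004  0.001  0.002] shift cm [ 0.03 -0.11 -0.12]
```

View pics/c12z.png

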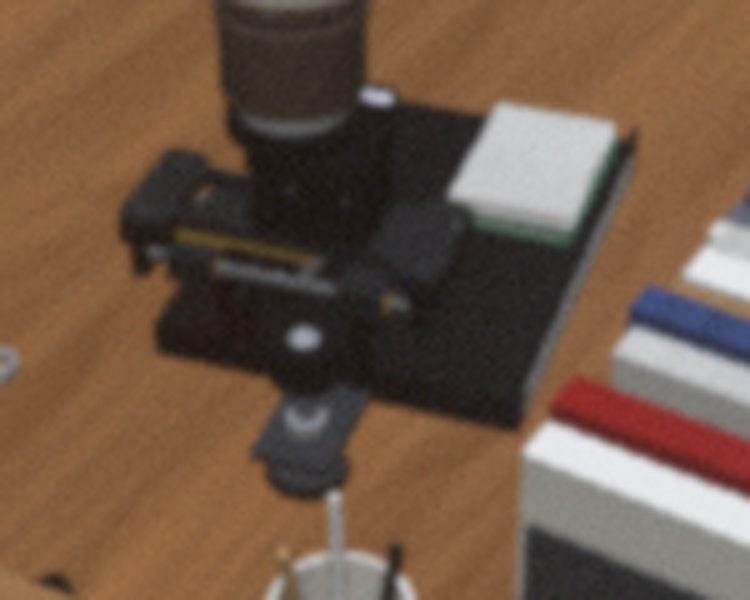

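View pics/w12.png

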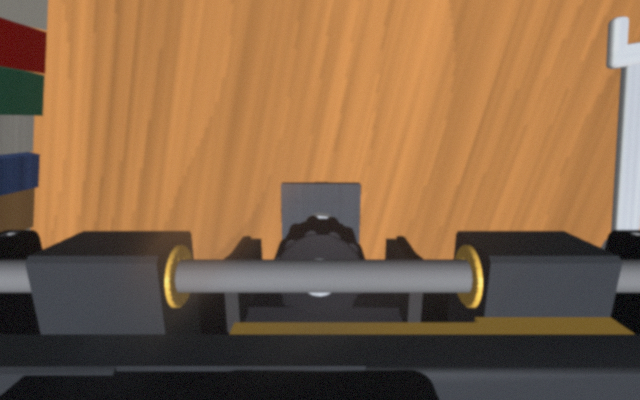

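The knob (about 320,260) is centred between the open fingers. Closing on it.

>>> step_arm(moves=[[[0,0,0,0,0,0,40],[0,0,0,0,0,0,10],[0,0,0,0,0,0,0],[0,0,0,0,0,0,0],[0,0,0,0,0,0,0]]])

```text
time_s: 17.4
tcp_pos: [0.6015, -0.1941, 0.0756]
ee_rot: [[-0.232, 0.003, -0.973], [0.973, -0.0, -0.232], [-0.001, -1.0, -0.003]]
wrist_force: [2.4, 0.7, -0.4]
gripper_width: 0.498
```

>>> step_arm(moves=[[[0,0,0,0,0,0,0],[0,0,0,0,0,0,0],[0,0,0,0,0,0,0],[0,0,0,0,0,0,0],[0,0,0,0,0,0,0]]])

```text
time_s: 17.82
tcp_pos: [0.6014, -0.1942, 0.0756]
ee_rot: [[-0.232, 0.003, -0.973], [0.973, -0.0, -0.232], [-0.001, -1.0, -0.002]]
wrist_force: [5.6, 2.9, 0.0]
gripper_width: 0.497
```

```bash
python3 - <<'E'
from h import *
st()
E
```

```text
t 17.8167 tcp [ 0.6014 -0.1942  0.0756] w 0.497 F [5.6 2.9 0. ] M [ 0.46 -1.35  0.04]
[[-0.2322, 0.0025, -0.9727], [0.9727, -0.0003, -0.2322], [-0.0008, -1.0, -0.0024]] [ -3.2  29.4  -8.4   0.  -52.1  16.7]
```

>>> step_arm(moves=[[[0,0.08,0,0,0,-0.1,0],[0,0.2,0,0,0,-0.1,0],[0,0.32,0,0,0,-0.1,0],[0,0.44,0,0,0,-0.1,0],[0,0.56,0,0,0,-0.1,0]]])

```text
time_s: 18.23
tcp_pos: [0.6002, -0.1941, 0.0756]
ee_rot: [[0.326, -0.002, -0.946], [0.946, -0.0, 0.326], [-0.001, -1.0, 0.002]]
wrist_force: [-0.5, 2.5, 4.5]
gripper_width: 0.497
```

>>> step_arm(moves=[[[0,0.12,0,0,0,0,0],[0,0.24,0,0,0,0,0],[0,0.36,0,0,0,0,0],[0,0.48,0,0,0,0,0],[0,0.6,0,0,0,0,0]]])

```text
time_s: 18.65
tcp_pos: [0.5992, -0.1934, 0.0756]
ee_rot: [[0.803, -0.004, -0.597], [0.597, 0.001, 0.803], [-0.003, -1.0, 0.003]]
wrist_force: [-2.6, 4.9, 5.4]
gripper_width: 0.498
```

>>> step_arm(moves=[[[0,0.12,0,0,0,0,0],[0,0.24,0,0,0,0,0],[0,0.36,0,0,0,0,0],[0,0.48,0,0,0,0,0],[0,0.6,0,0,0,0,0]]])

```text
time_s: 19.07
tcp_pos: [0.5987, -0.1922, 0.0755]
ee_rot: [[0.999, -0.005, -0.039], [0.039, 0.002, 0.999], [-0.005, -1.0, 0.003]]
wrist_force: [-2.6, 9.1, 8.2]
gripper_width: 0.496
```

>>> step_arm(moves=[[[0,0.07,0,0,0,0,0],[0,0.14,0,0,0,0,0],[0,0.14,0,0,0,0,0],[0,0.14,0,0,0,0,0],[0,0.14,0,0,0,0,0]]])

```text
time_s: 19.48
tcp_pos: [0.5987, -0.1919, 0.0755]
ee_rot: [[0.995, -0.005, 0.095], [-0.095, 0.003, 0.995], [-0.006, -1.0, 0.002]]
wrist_force: [-2.7, 8.9, 6.8]
gripper_width: 0.5
```

```bash
python3 - <<'E'
from h import *
s=st(); R=np.array(s['ee_rot']); print('yaw',np.degrees(np.arctan2(R[1,2],R[0,2])))
E
```

```text
t 19.4833 tcp [ 0.5987 -0.1919  0.0755] w 0.5 F [-2.7  8.9  6.8] M [ 2.57  0.66 -0.08]
[[0.9954, -0.0054, 0.0952], [-0.0952, 0.0028, 0.9955], [-0.0056, -1.0, 0.0023]] [ -3.1  29.3  -8.4  -0.2 -52.6 -92.2]
yaw 84.53581769043276
```

>>> step_arm(moves=[[[0,0,0,0,0,0,70],[0,0,0,0,0,0,80],[0,0,0,0,0,0,80],[0,0,0,0,-1.5,0,80],[0,0,0,0,-4,0,80]]])

```text
time_s: 19.9
tcp_pos: [0.5979, -0.1941, 0.1117]
ee_rot: [[0.995, -0.01, 0.096], [-0.096, 0.001, 0.995], [-0.01, -1.0, 0.0]]
wrist_force: [0.6, 0.3, 0.1]
gripper_width: 0.76
```

```bash
python3 - <<'E'
from h import *
plan([.505,.01,.19],103.5)
E
```

```text
t 19.9 tcp [ 0.5979 -0.1941  0.1117] w 0.76 F [0.6 0.3 0.1] M [-0.05 -0.23  0.02]
[[0.9953, -0.0098, 0.0964], [-0.0964, 0.0013, 0.9953], [-0.0099, -1.0, 0.0003]] [ -3.3  27.3  -6.1  -0.  -57.2 -92.2]
turn [-0.002 -0.332 -0.01 ] shift cm [-11.29  -7.71  19.42]
```

>>> step_arm(moves=[[[0,0,0,-0.5,-3,1,80],[0,-0.08,0,-2,-5.5,4.5,85],[0,-0.16,0,-4,-5.8,8.5,90],[0,-0.24,0,-6,-5.8,12.5,95],[0,-0.332,0,-8,-5.8,16.5,100]]])

```text
time_s: 20.32
tcp_pos: [0.5406, -0.0334, 0.1733]
ee_rot: [[0.972, -0.001, -0.237], [0.237, -0.0, 0.972], [-0.001, -1.0, -0.0]]
wrist_force: [0.5, 1.0, 0.1]
gripper_width: 0.952
```

```bash
python3 - <<'E'
from h import *
plan([.531,-.012,.17],103.4)
E
```

```text
t 20.3167 tcp [ 0.5406 -0.0334  0.1733] w 0.952 F [0.5 1.  0.1] M [ 0.15 -0.2  -0.01]
[[0.9716, -0.0006, -0.2367], [0.2367, -0.0002, 0.9716], [-0.0006, -1.0, -0.0001]] [ 13.6  15.7 -14.5   0.  -59.9 -89.9]
turn [ 0.     0.005 -0.001] shift cm [-0.42  0.33  2.31]
```

>>> step_arm(moves=[[[0,0,0,-0.2,0,1.2,100],[0,0,0,-0.4,0.3,2,100],[0,0,0,-0.4,0.3,2,100],[0,0,0,-0.4,0.3,2,100],[0,0,0,-0.4,0.3,2,100]]])

```text
time_s: 20.73
tcp_pos: [0.5336, -0.0166, 0.1696]
ee_rot: [[0.973, -0.001, -0.233], [0.233, -0.001, 0.973], [-0.001, -1.0, -0.0]]
wrist_force: [-0.0, -0.4, -0.1]
gripper_width: 0.997
```

>>> step_arm(moves=[[[0,0,0,0,0,0,100],[0,0,0,0,0,0,100],[0,0,0,0,0,0,100],[0,0,0,0,0,0,100],[0,0,0,0,0,0,100]]])

```text
time_s: 21.15
tcp_pos: [0.5334, -0.0157, 0.17]
ee_rot: [[0.972, -0.0, -0.234], [0.234, -0.0, 0.972], [-0.0, -1.0, -0.0]]
wrist_force: [-0.2, 0.5, 0.6]
gripper_width: 1.002
```

>>> step_arm(moves=[[[0,0,0,0,0,0,100],[0,0,0,0,0,0,100],[0,0,0,0,0,0,100],[0,0,0,0,0,0,100],[0,0,0,0,0,0,100]]])

```text
time_s: 21.57
tcp_pos: [0.5333, -0.0154, 0.1701]
ee_rot: [[0.972, 0.0, -0.235], [0.235, 0.0, 0.972], [0.0, -1.0, -0.0]]
wrist_force: [-0.4, -0.2, -1.2]
gripper_width: 0.995
```

```bash
python3 - <<'E'
from h import *
cap('wrist','w13');st()
a=cv2.imread('pics/w13.png'); cv2.imwrite('pics/w13z.png',cv2.resize(a[130:240,220:420],(800,440),interpolation=cv2.INTER_CUBIC))
E
```

```text
t 21.6167 tcp [ 0.5333 -0.0154  0.1701] w 1.001 F [-0.1  0.6 -0.1] M [ 0.01 -0.19  0.02]
[[0.9721, 0.0, -0.2347], [0.2347, -0.0, 0.9721], [0.0, -1.0, -0.0]] [ 15.8  15.1 -15.8   0.  -59.1 -92.2]
```

View pics/w13.png

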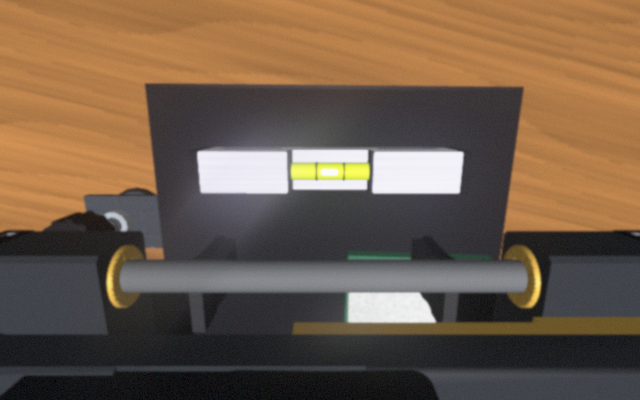

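View pics/w13z.png

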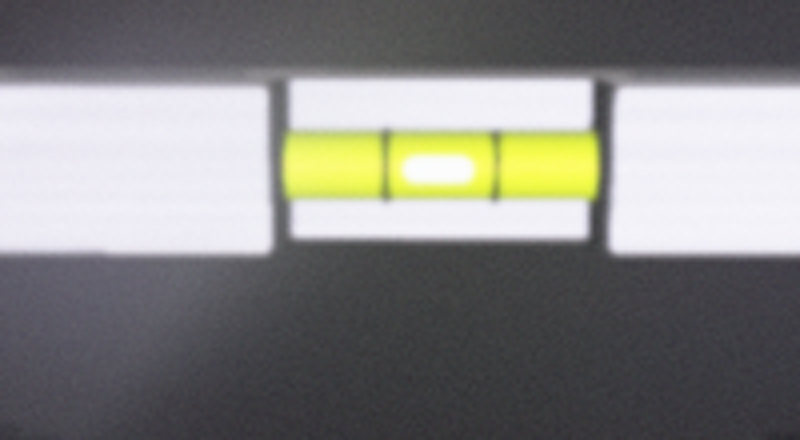

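```bash
python3 - <<'E'
from h import *
W=load('w13'); p=at(W,330.4,171.8,.092); a=at(W,198,171,.099); b=at(W,462,171,.099)
print(p,a,b,(a+b)/2,np.linalg.norm(a-b),np.degrees(np.arctan2(*(b-a)[1::-1])))
p=(p+(a+b)/2)/2
plan([p[0],p[1],.105],np.degrees(np.arctan2(*(b-a)[1::-1])))
E
```

```text
[ 0.50192395 -0.01910525  0.092     ] [ 0.52248572 -0.11099095  0.099     ] [0.47853921 0.07115423 0.099     ] [ 0.50051246 -0.01991836  0.099     ] 0.1873717216636453 103.56461538132906
t 21.6167 tcp [ 0.5333 -0.0154  0.1701] w 1.001 F [-0.1  0.6 -0.1] M [ 0.01 -0.19  0.02]
[[0.9721, 0.0, -0.2347], [0.2347, -0.0, 0.9721], [0.0, -1.0, -0.0]] [ 15.8  15.1 -15.8   0.  -59.1 -92.2]
turn [0. 0. 0.] shift cm [-3.22  6.51  0.35]
```

>>> step_arm(moves=[[[0,0,0,-1.6,0,0.2,100],[0,0,0,-3.2,1.5,0.35,100],[0,0,0,-3.2,3.5,0.35,100],[0,0,0,-3.2,5,0.35,100],[0,0,0,-3.2,5.5,0.35,100]]])

```text
time_s: 22.03
tcp_pos: [0.4997, -0.0198, 0.1131]
ee_rot: [[0.972, -0.004, -0.234], [0.234, -0.001, 0.972], [-0.004, -1.0, 0.0]]
wrist_force: [1.1, 0.8, -0.6]
gripper_width: 1.003
```

>>> step_arm(moves=[[[0,0,0,0,0,0,100],[0,0,0,0,0.3,0,100],[0,0,0,0,0.6,0,100],[0,0,0,0,0.9,0,100],[0,0,0,0,1,0,100]]])

```text
time_s: 22.45
tcp_pos: [0.5015, -0.0195, 0.1051]
ee_rot: [[0.972, 0.0, -0.235], [0.235, 0.0, 0.972], [0.0, -1.0, 0.0]]
wrist_force: [1.3, -0.1, -0.7]
gripper_width: 0.996
```

```bash
python3 - <<'E'
from h import *
cap('wrist','w14');cap('side','s14');plan([.5012,-.0195,.09],103.5)
a=cv2.imread('pics/s14.png')
cv2.imwrite('pics/s14z.png',cv2.resize(a[140:260,250:400],(750,600),interpolation=cv2.INTER_CUBIC))
E
```

```text
t 22.55 tcp [ 0.5014 -0.0195  0.1051] w 1.0 F [0.2 0.2 0.2] M [ 0.06 -0.16 -0.01]
[[0.9721, -0.0, -0.2346], [0.2346, -0.0, 0.9721], [-0.0, -1.0, -0.0]] [ 16.3  16.3 -25.    0.  -48.7 -92.8]
turn [ 0.     0.001 -0.   ] shift cm [-0.02  1.51  0.01]
```

View pics/s14z.png

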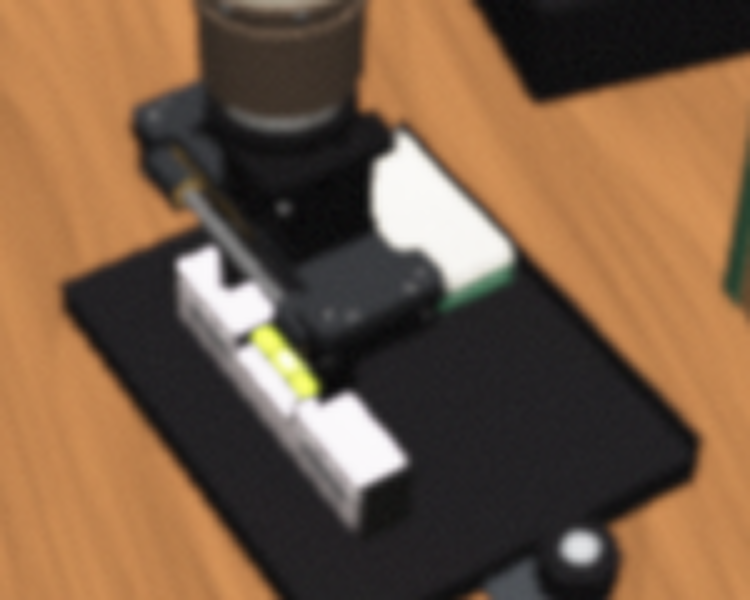

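View pics/w14.png

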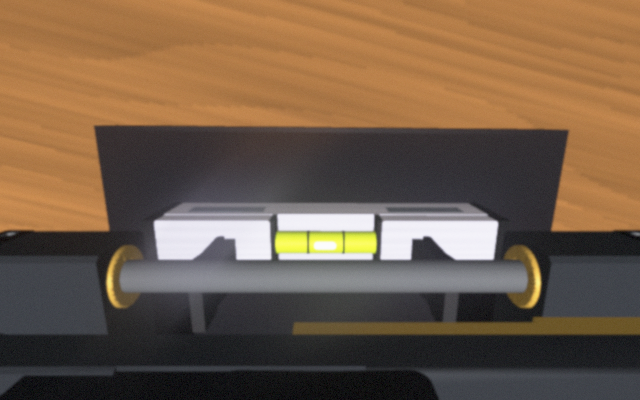

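>>> step_arm(moves=[[[0,0,0,0,0.3,0,100],[0,0,0,0,0.6,0,100],[0,0,0,0,0.9,0,100],[0,0,0,0,1.1,0,100],[0,0,0,0,1.1,0,100]]])

```text
time_s: 22.97
tcp_pos: [0.501, -0.0196, 0.0934]
ee_rot: [[0.972, -0.001, -0.235], [0.235, -0.0, 0.972], [-0.001, -1.0, 0.0]]
wrist_force: [-0.4, 0.5, -0.3]
gripper_width: 0.998
```

>>> step_arm(moves=[[[0,0,0,0,0.05,0,100],[0,0,0,0,0.1,0,100],[0,0,0,0,0.15,0,100],[0,0,0,0,0.2,0,100],[0,0,0,0,0.2,0,100]]])

```text
time_s: 23.38
tcp_pos: [0.5014, -0.0195, 0.092]
ee_rot: [[0.972, -0.0, -0.235], [0.235, 0.0, 0.972], [-0.0, -1.0, 0.0]]
wrist_force: [-0.5, -1.1, -1.1]
gripper_width: 1.0
```

>>> step_arm(moves=[[[0,0,0,0,0.03,0,100],[0,0,0,0,0.06,0,100],[0,0,0,0,0.09,0,100],[0,0,0,0,0.1,0,100],[0,0,0,0,0.1,0,100]]])

```text
time_s: 23.8
tcp_pos: [0.5014, -0.0195, 0.091]
ee_rot: [[0.972, -0.0, -0.235], [0.235, -0.0, 0.972], [-0.0, -1.0, -0.0]]
wrist_force: [0.5, 0.4, 0.5]
gripper_width: 0.998
```

>>> step_arm(moves=[[[0,0,0,0,0.02,0,100],[0,0,0,0,0.04,0,100],[0,0,0,0,0.06,0,100],[0,0,0,0,0.06,0,100],[0,0,0,0,0.06,0,100]]])

```text
time_s: 24.22
tcp_pos: [0.5014, -0.0195, 0.0905]
ee_rot: [[0.972, 0.0, -0.235], [0.235, -0.0, 0.972], [0.0, -1.0, -0.0]]
wrist_force: [-0.7, 0.3, 0.5]
gripper_width: 0.999
```

>>> step_arm(moves=[[[0,0,0,0,0.02,0,100],[0,0,0,0,0.04,0,100],[0,0,0,0,0.06,0,100],[0,0,0,0,0.06,0,100],[0,0,0,0,0.06,0,100]]])

```text
time_s: 24.63
tcp_pos: [0.5014, -0.0196, 0.0898]
ee_rot: [[0.972, -0.0, -0.235], [0.235, -0.0, 0.972], [-0.0, -1.0, -0.0]]
wrist_force: [0.1, 0.9, -1.2]
gripper_width: 1.0
```

>>> step_arm(moves=[[[0,0,0,0,0.02,0,100],[0,0,0,0,0.04,0,100],[0,0,0,0,0.06,0,100],[0,0,0,0,0.06,0,100],[0,0,0,0,0.06,0,100]]])

```text
time_s: 25.05
tcp_pos: [0.5014, -0.0195, 0.0892]
ee_rot: [[0.972, -0.0, -0.235], [0.235, -0.0, 0.972], [-0.0, -1.0, -0.0]]
wrist_force: [-0.3, 0.0, -0.1]
gripper_width: 0.999
```

>>> step_arm(moves=[[[0,0,0,0,0.02,0,100],[0,0,0,0,0.04,0,100],[0,0,0,0,0.06,0,100],[0,0,0,0,0.06,0,100],[0,0,0,0,0.06,0,100]]])

```text
time_s: 25.47
tcp_pos: [0.5013, -0.0195, 0.0886]
ee_rot: [[0.972, -0.0, -0.235], [0.235, -0.0, 0.972], [-0.0, -1.0, 0.0]]
wrist_force: [-0.6, -0.4, -0.9]
gripper_width: 1.002
```

>>> step_arm(moves=[[[0,0,0,0,0.02,0,100],[0,0,0,0,0.04,0,100],[0,0,0,0,0.06,0,100],[0,0,0,0,0.06,0,100],[0,0,0,0,0.06,0,100]]])

```text
time_s: 25.88
tcp_pos: [0.5014, -0.0195, 0.088]
ee_rot: [[0.972, -0.0, -0.235], [0.235, -0.0, 0.972], [-0.0, -1.0, -0.0]]
wrist_force: [0.5, -0.2, -0.7]
gripper_width: 1.0
```

```bash
python3 - <<'E'
from h import *
st();cap('wrist','w15');cap('side','s15')
a=cv2.imread('pics/s15.png')
cv2.imwrite('pics/s15z.png',cv2.resize(a[140:260,250:400],(750,600),interpolation=cv2.INTER_CUBIC))
E
```

```text
t 25.8833 tcp [ 0.5014 -0.0195  0.088 ] w 1.0 F [ 0.5 -0.2 -0.7] M [ 0.02 -0.16  0.02]
[[0.9721, -0.0, -0.2346], [0.2346, -0.0, 0.9721], [-0.0, -1.0, -0.0]] [ 16.3  17.6 -26.2   0.  -46.2 -92.8]
```

View pics/s15z.png

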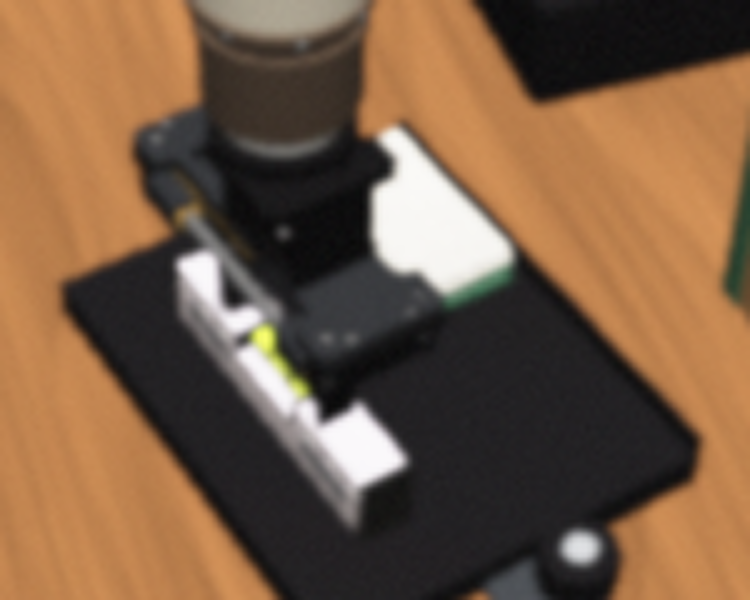

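View pics/w15.png

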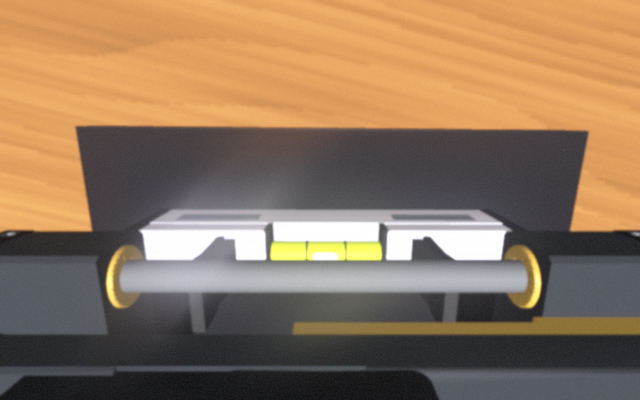

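>>> step_arm(moves=[[[0,0,0,0,0.02,0,100],[0,0,0,0,0.04,0,100],[0,0,0,0,0.06,0,100],[0,0,0,0,0.08,0,100],[0,0,0,0,0.08,0,100]]])

```text
time_s: 26.4
tcp_pos: [0.5013, -0.0195, 0.0872]
ee_rot: [[0.972, -0.0, -0.235], [0.235, 0.0, 0.972], [-0.0, -1.0, 0.0]]
wrist_force: [0.6, -0.2, 0.6]
gripper_width: 1.003
```

>>> step_arm(moves=[[[0,0,0,0,0.02,0,100],[0,0,0,0,0.04,0,100],[0,0,0,0,0.06,0,100],[0,0,0,0,0.06,0,100],[0,0,0,0,0.06,0,100]]])

```text
time_s: 26.82
tcp_pos: [0.5014, -0.0195, 0.0869]
ee_rot: [[0.972, 0.0, -0.235], [0.235, -0.0, 0.972], [0.0, -1.0, -0.0]]
wrist_force: [-0.2, -0.3, 2.6]
gripper_width: 1.0
```

>>> step_arm(moves=[[[0,0,0,0,0.02,0,100],[0,0,0,0,0.04,0,100],[0,0,0,0,0.04,0,100],[0,0,0,0,0.04,0,100],[0,0,0,0,0.04,0,100]]])

```text
time_s: 27.23
tcp_pos: [0.5014, -0.0195, 0.0869]
ee_rot: [[0.972, 0.0, -0.235], [0.235, -0.0, 0.972], [0.0, -1.0, -0.0]]
wrist_force: [-2.6, 0.5, 5.2]
gripper_width: 1.003
```

```bash
python3 - <<'E'
from h import *
st();cap('wrist','w16');cap('side','s16')
a=cv2.imread('pics/w16.png'); cv2.imwrite('pics/w16z.png',cv2.resize(a[200:280,120:520],(800,160),interpolation=cv2.INTER_CUBIC))
st()
E
```

```text
t 27.2333 tcp [ 0.5014 -0.0195  0.0869] w 1.003 F [-2.6  0.5  5.2] M [ 0.13  0.46 -0.04]
[[0.9721, 0.0003, -0.2347], [0.2347, -0.0001, 0.9721], [0.0003, -1.0, -0.0001]] [ 16.3  17.7 -26.2   0.  -46.  -92.8]
t 27.3333 tcp [ 0.5015 -0.0195  0.0869] w 1.0 F [-1.8  0.   5.6] M [ 0.18  0.48 -0.07]
[[0.9721, 0.0003, -0.2348], [0.2348, -0.0001, 0.9721], [0.0003, -1.0, -0.0002]] [ 16.3  17.7 -26.2   0.  -46.  -92.8]
```

View pics/w16z.png

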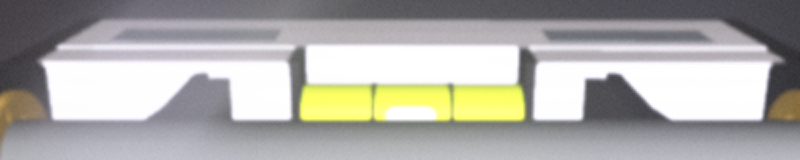

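>>> step_arm(moves=[[[0,0,0,0,0.02,0,100],[0,0,0,0,0.04,0,100],[0,0,0,0,0.06,0,100],[0,0,0,0,0.06,0,100],[0,0,0,0,0.06,0,100]]])

```text
time_s: 27.75
tcp_pos: [0.5015, -0.0195, 0.0868]
ee_rot: [[0.972, 0.001, -0.235], [0.235, -0.0, 0.972], [0.0, -1.0, -0.0]]
wrist_force: [-3.4, 0.2, 9.2]
gripper_width: 0.999
```

>>> step_arm(moves=[[[0,0,0,0,0,0,100],[0,0,0,0,0,0,100],[0,0,0,0,0,0,100],[0,0,0,0,0,0,100],[0,0,0,0,0,0,100]]])

```text
time_s: 28.17
tcp_pos: [0.5014, -0.0195, 0.0868]
ee_rot: [[0.972, 0.0, -0.235], [0.235, -0.0, 0.972], [0.0, -1.0, -0.0]]
wrist_force: [-3.7, 0.9, 9.2]
gripper_width: 1.0
```

>>> step_arm(moves=[[[0,0,0,0,0.01,0,100],[0,0,0,0,0.01,0,100],[0,0,0,0,0.01,0,100],[0,0,0,0,0.01,0,100],[0,0,0,0,0.01,0,100]]])

```text
time_s: 28.58
tcp_pos: [0.5014, -0.0196, 0.0868]
ee_rot: [[0.972, 0.0, -0.235], [0.235, -0.0, 0.972], [0.0, -1.0, -0.0]]
wrist_force: [-3.3, 0.8, 9.1]
gripper_width: 1.001
```

>>> step_arm(moves=[[[0,0,0,0,0,0,100],[0,0,0,0,0,0,100],[0,0,0,0,0,0,100],[0,0,0,0,0,0,100],[0,0,0,0,0,0,100]]])

```text
time_s: 29.0
tcp_pos: [0.5014, -0.0196, 0.0868]
ee_rot: [[0.972, 0.0, -0.235], [0.235, -0.0, 0.972], [0.0, -1.0, -0.0]]
wrist_force: [-3.6, 0.6, 9.7]
gripper_width: 1.001
```

>>> step_arm(moves=[[[0,0,0,0,0,0,100],[0,0,0,0,0,0,100],[0,0,0,0,0,0,100],[0,0,0,0,0,0,100],[0,0,0,0,0,0,100]]])

```text
time_s: 29.42
tcp_pos: [0.5014, -0.0195, 0.0868]
ee_rot: [[0.972, 0.0, -0.235], [0.235, -0.0, 0.972], [0.0, -1.0, -0.0]]
wrist_force: [-3.6, 0.8, 10.3]
gripper_width: 1.0
```

```bash
python3 - <<'E'
from h import *
st();cap('wrist','w17');cap('side','s17');cap('scene','c17')
a=cv2.imread('pics/w17.png'); cv2.imwrite('pics/w17z.png',cv2.resize(a[200:280,220:420],(800,320),interpolation=cv2.INTER_CUBIC))
st()
E
```

```text
t 29.4167 tcp [ 0.5014 -0.0195  0.0868] w 1.0 F [-3.6  0.8 10.3] M [ 0.33  0.92 -0.04]
[[0.972, 0.0005, -0.2349], [0.2349, -0.0002, 0.972], [0.0004, -1.0, -0.0003]] [ 16.4  17.7 -26.3   0.  -46.  -92.8]
t 29.5667 tcp [ 0.5014 -0.0195  0.0868] w 1.002 F [-3.5 -0.5 10.1] M [ 0.31  0.92 -0.07]
[[0.972, 0.0005, -0.2348], [0.2348, -0.0002, 0.972], [0.0004, -1.0, -0.0003]] [ 16.3  17.7 -26.3   0.  -46.  -92.8]
```

View pics/w17z.png

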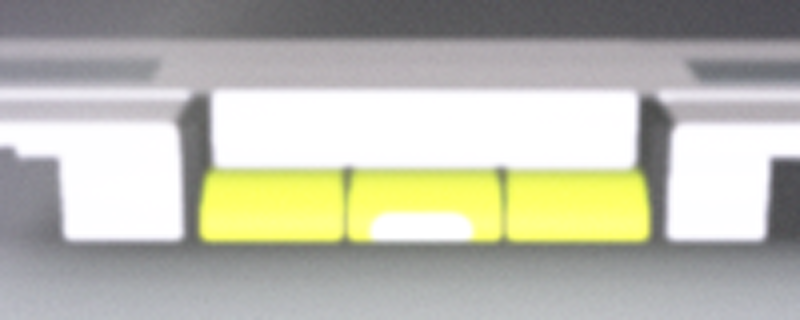

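View pics/s17.png

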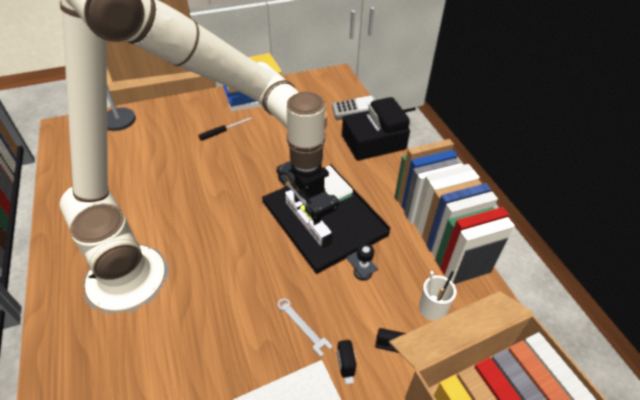

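The bubble spans columns 370–472 and the lines are at 347 and 503, so it sits about 0.5 mm off centre. The push is 10 N and steady, and the other things look unmoved. Handing in.

```bash
python3 - <<'E'
from h import *
print(r.finish_job())
E
```

```text
the job is handed in; nothing more can be done
None
```

I stood the level lengthwise on the near half of the shelf, let go, and levelled the shelf with the knob. I handed in at about 29.6 s of the 72 s, still pressing the level down with the fingers spread either side of the gap.

- **Lean:** once settled, the bubble stood about 7.5 mm towards the left, the high end. I turned the knob 109° clockwise in one grip.
- **Result:** the bubble came to rest about 0.5 mm from the middle, and read the same while pressing. The limit is 3 mm.
- **Push:** steady at about 10 N down (readings 9.1 to 10.3 N), with about 3.6 N sideways as well.
- **Other things:** the booklets, screwdriver, wrench, tape measure, stapler, mug and tape roll looked unmoved by eye in the last side picture. I didn't measure them.

**What disagreed:**
- **Fingertip position:** the tips stood about 10–12 mm behind the TCP, not 11 mm ahead as the text says. The pictures, the 30 mm grip on the level and the height at which the press made contact all showed this.
- **First two grasps:** because of this, the first two tries closed over the level's middle, across the vial. They touched it with about 6 N and left it standing, and the third grip, taken lower, held.

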